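# Tidy the electronics bench: stand the bottles up, hang the drivers

### The job

Clear this bench for the next shift: stand every tipped bottle upright in the grey bottle lane beside those already there, and hang the two loose nut drivers, shank down, in free pairs of prongs on the tool rack. At the end every bottle must stand upright on the floor of the lane and every driver must hang straight with its collar resting on its prongs, those that were there before included; leave the wire spool and the meter where they are.

Things in the scene. Friction and masses are not known exactly. Their poses are not given: they have to be found in the camera images.
- lane: Fixed grey open tray on the bench, the bottle lane: 100 mm x 530 mm outside, walls 5 mm thick and 65 mm high, floor 5 mm thick. Origin under its centre at bench level; its y axis runs along the lane, x across it, away from the robot.
- bottle_red_center (a point): Loose squarish bottle, 165 mm tall: white body 56 x 56 mm and 115 mm high, above it a thin neck and then a red square cap 30 x 30 mm, from 122 mm to 165 mm above the underside. About 0.18 kg. This point is at its centre, half-way up (82.5 mm above the underside); +z points along the bottle from underside to cap, x and y square to its side faces. Starts tipped over on the bench, or is absent.
- bottle_blue_center (a point): Loose squarish bottle, 165 mm tall: white body 56 x 56 mm and 115 mm high, above it a thin neck and then a blue square cap 30 x 30 mm, from 122 mm to 165 mm above the underside. About 0.18 kg. This point is at its centre, half-way up (82.5 mm above the underside); +z points along the bottle from underside to cap, x and y square to its side faces. Starts tipped over on the bench, or is absent.
- bottle_yellow_center (a point): Loose squarish bottle, 165 mm tall: white body 56 x 56 mm and 115 mm high, above it a thin neck and then a yellow square cap 30 x 30 mm, from 122 mm to 165 mm above the underside. About 0.18 kg. This point is at its centre, half-way up (82.5 mm above the underside); +z points along the bottle from underside to cap, x and y square to its side faces. Starts tipped over on the bench, or is absent.
- bottle_green_center (a point): Loose squarish bottle, 165 mm tall: white body 56 x 56 mm and 115 mm high, above it a thin neck and then a green square cap 30 x 30 mm, from 122 mm to 165 mm above the underside. About 0.18 kg. This point is at its centre, half-way up (82.5 mm above the underside); +z points along the bottle from underside to cap, x and y square to its side faces. Starts tipped over on the bench, or is absent.
- stander1_center (a point): Loose squarish bottle, 165 mm tall: white body 56 x 56 mm and 115 mm high, above it a thin neck and then a black square cap 30 x 30 mm, from 122 mm to 165 mm above the underside. About 0.18 kg. This point is at its centre, half-way up (82.5 mm above the underside); +z points along the bottle from underside to cap, x and y square to its side faces. Already stands upright in the lane.
- stander2_center (a point): Loose squarish bottle, 165 mm tall: white body 56 x 56 mm and 115 mm high, above it a thin neck and then a black square cap 30 x 30 mm, from 122 mm to 165 mm above the underside. About 0.18 kg. This point is at its centre, half-way up (82.5 mm above the underside); +z points along the bottle from underside to cap, x and y square to its side faces. Already stands upright in the lane.
- rack: Fixed tool rack: a rail on two end posts with four pairs of steel prongs towards the robot (its -x), pairs 85 mm apart along y. Prongs 8 mm thick, 22 mm between the two of a pair, tops 115 mm above the bench, open in front and above, from 26 mm before the slot point to the rail 40 mm behind it (rail top 119 mm). A driver hangs with its collar on two prongs. Origin at bench level below the prongs' middle.
- slot0 (a point): Centre of pair 0 of the rack's prongs, level with their tops (115 mm above the bench), mid-way between the two; axes as the rack's. A driver's shank hangs here.
- slot1 (a point): Centre of pair 1 of the rack's prongs, level with their tops (115 mm above the bench), mid-way between the two; axes as the rack's. A driver's shank hangs here.
- slot2 (a point): Centre of pair 2 of the rack's prongs, level with their tops (115 mm above the bench), mid-way between the two; axes as the rack's. A driver's shank hangs here.
- slot3 (a point): Centre of pair 3 of the rack's prongs, level with their tops (115 mm above the bench), mid-way between the two; axes as the rack's. A driver's shank hangs here.
- driver_orange_center (a point): Loose orange nut driver, 0.16 kg, 193 mm: round steel shank 12 mm thick, 90 mm long; square collar 46 x 46 x 8 mm; square handle 34 x 34 mm, 87 mm long; butt plate 46 x 46 x 8 mm. Point: middle of the handle, 51.5 mm from the collar's underside, 141.5 mm from the shank tip; +z from shank tip to butt, x and y square to the handle faces. Starts lying on the bench.
- driver_yellow_center (a point): Loose yellow nut driver, 0.16 kg, 193 mm: round steel shank 12 mm thick, 90 mm long; square collar 46 x 46 x 8 mm; square handle 34 x 34 mm, 87 mm long; butt plate 46 x 46 x 8 mm. Point: middle of the handle, 51.5 mm from the collar's underside, 141.5 mm from the shank tip; +z from shank tip to butt, x and y square to the handle faces. Starts lying on the bench.
- hung0_center (a point): Green nut driver, 0.16 kg, 193 mm: round steel shank 12 mm thick, 90 mm long; square collar 46 x 46 x 8 mm; square handle 34 x 34 mm, 87 mm long; butt plate 46 x 46 x 8 mm. Point: middle of the handle, 51.5 mm from the collar's underside, 141.5 mm from the shank tip; +z from shank tip to butt, x and y square to the handle faces. Already hangs in the rack, or is absent.
- hung1_center (a point): Blue nut driver, 0.16 kg, 193 mm: round steel shank 12 mm thick, 90 mm long; square collar 46 x 46 x 8 mm; square handle 34 x 34 mm, 87 mm long; butt plate 46 x 46 x 8 mm. Point: middle of the handle, 51.5 mm from the collar's underside, 141.5 mm from the shank tip; +z from shank tip to butt, x and y square to the handle faces. Already hangs in the rack, or is absent.
- hung2_center (a point): Green nut driver, 0.16 kg, 193 mm: round steel shank 12 mm thick, 90 mm long; square collar 46 x 46 x 8 mm; square handle 34 x 34 mm, 87 mm long; butt plate 46 x 46 x 8 mm. Point: middle of the handle, 51.5 mm from the collar's underside, 141.5 mm from the shank tip; +z from shank tip to butt, x and y square to the handle faces. Already hangs in the rack, or is absent.
- hung3_center (a point): Blue nut driver, 0.16 kg, 193 mm: round steel shank 12 mm thick, 90 mm long; square collar 46 x 46 x 8 mm; square handle 34 x 34 mm, 87 mm long; butt plate 46 x 46 x 8 mm. Point: middle of the handle, 51.5 mm from the collar's underside, 141.5 mm from the shank tip; +z from shank tip to butt, x and y square to the handle faces. Already hangs in the rack, or is absent.
- wire_spool: Bystander: red wire spool, 70 mm across, 50 mm high, standing on the bench; origin at the centre of its underside.
- meter: Bystander: yellow multimeter, 150 x 85 x 35 mm, lying on the bench; origin at the centre of its underside.
There are look-alikes about, which are no part of the job. Leave any purple look-alike of the part that bears stander1_center alone.

How it is judged:
By the outcome, as a careful person would: the job done as asked, in the order asked, and still so for the second after the job is handed in, with the robot touching nothing.
Of hung0, hung1, hung2, hung3 only 2 to 2 are there at a start; the rules pass over those that are not, and their reading is None.
Of bottle_red, bottle_blue, bottle_yellow, bottle_green only 2 to 3 are there at a start; the rules pass over those that are not, and their reading is None.
At some moment in a run one of bottle_red, bottle_blue, bottle_yellow, bottle_green may be knocked a few centimetres aside while the robot is not near it.
Once in a run the grip may slacken for a moment while it holds something.
It also fails if it takes over 210 s, if anything falls off the work surface, if the arm or the gripper's body presses on something with over 40 N, if the wrist force passes 120 N, or if a joint passes its speed limit or range.

### The arm

A 7-joint arm with a two-finger parallel gripper is mounted at the origin on the work surface. World frame = base frame: x ahead of the robot, y to its left, z up, the work surface at z = 0. Lengths are in m, angles in degrees, forces in N, time in s.
With the tool pointing down it reaches from about 0.425 to 0.925 m from the base axis. Payload 6.8 kg.
Tool frame: the origin (TCP) lies at the very end of the fingers, on their centre line; the grasp point (between the pads) lies 19 mm behind it; z points along the fingers, y is the line along which they close (so a half turn about z gives the same grasp; the last joint's range is limited). The gripper opens to 85 mm and grips with 20 to 120 N. Pads are 22 mm wide; open, the fingers measure 114 mm over their backs; the gripper's body (76 mm by 85 mm) begins 54 mm behind the grasp point. The pads swing forward as they close: fully open they stand 13 mm farther back than shut.
Start: joints at [-76.954, 27.33, 1.283, 89.118, -0.659, 63.558, -4.761], TCP at [0.222, 0.637, 0.231] pointing down, gripper open.
Joint ranges: [-169.35, 169.35], [-19.33, 120.38], [-80.79, 83.38], [13.8, 139.57], [-78.32, 258.32], [9.67, 109.79], [-169.56, 169.56]. Speed limits (degrees/s): [136.94, 136.94, 180, 180, 180, 180, 180].

### API

Orientations are given as a 3x3 rotation matrix whose columns are the frame's x, y, z axes.
In Python, from rig import status, viewer, workorder gives the robot as it stands.
- The arm moves only by the tool send_rows, never from a script. Its argument "moves" is a list of rows, each a list of 3 entries, a list of its own where there are three numbers: the opening in per cent of the stroke, from 0 (shut) to 100 (fully open), then the shift along the tool's x, y, z in m, then the turn, a rotation vector about the tool's x, y, z in degrees. A call has 1 to 10 rows; each row shifts and turns the commanded pose from where the row before left it, along the tool's axes as they then stand; what a row does not reach is not made up. A row lasts 1/8 s, in which the tool goes at most 62.5 mm and 10.7 degrees, less where a joint would pass 70% of its speed; a pose out of reach is approached as far as the arm can. A call is refused whole if a number of a shift passes 0.0625 or a number of a turn 10.7, either way. A call with a gripper value outside its range is refused whole. The fingers move at their own pace and stop on an object; "force" is the grip in N (left out, the last holds). Time passes only in rows, so rows that do not move let the fingers close. It gives the time, the measured TCP pose, the force, the opening and the grip force at its end, in the units of the state.
- status.observe(): the state, without advancing time (a new reading comes with each control period).
- viewer.get_image(name): name is "scene" or "top" or "wrist"; returns the picture (400x640x3 uint8, blue, green, red); there is no depth.
- viewer.camera_info(name): a dict with "fx", "fy", "cx", "cy" (pixels), "xyz" and "rotation" of the camera in the world; the wrist camera has in their place "tool_from_camera" (4x4, takes a point from camera to tool coordinates, whose origin is the TCP and whose axes are the flange's). Camera axes: x right, y down, z forward; pixel columns grow to the right and rows downward; lengths in m; the calibration is good to about 2 mm. A picture is of the moment at which its call begins: read the wrist's pose just before it. camera_info takes no time and is no camera call.
- workorder.finish_job(): hands the job in; it is judged then, once.
The state is a dict: "time": time; "qpos": joint angles; "joint_velocities": joint speeds; "joint_efforts": joint torques, N m; "tool_pos": TCP position; "eef_rot": TCP orientation; "wrist_force": force on the tool from outside, world axes, zero at the start; "wrist_torque": the same for the moment, N m; "finger_gap": finger opening in m; "grasp_force": force on a finger pad.
Only numpy, scipy, OpenCV 4.12 (cv2) and the standard library are available. Lean on these libraries where they do the work, as an engineer would, in place of code of your own. Each camera call takes 0.05 s, during which the arm holds its last target. There are 200 camera calls.

## Working session

There is one attempt and no reset: what is moved stays moved. The work goes in short steps, Python scripts to look and compute and a tool call to move; the robot and the scene stay as the last step left them, time stands still between calls to the robot, and variables do not carry over. Pictures are saved under pics/ and viewed, at most 14 in all, crops included, and the job is handed in when it is done.

Besides the shell and the picture viewer there is one more tool, called as name(argument=value, ...), one argument or row to a line, values as JSON. send_rows: Moves the arm, as the interface text tells. Its arguments: {"type":"object","properties":{"moves":{"type":"array"},"force":{"type":"number"}},"required":["moves"]}

```bash
ls; mkdir -p pics
python3 - <<'E'
from rig import status, viewer, workorder
import cv2
s=status.observe(); print(s)
for n in ("scene","top"):
    print(n,viewer.camera_info(n)); cv2.imwrite(f"pics/{n}0.png",viewer.get_image(n))
print(viewer.camera_info("wrist"))
E
```

```text
pics
{'time': 0.0, 'qpos': array([-76.95344905,  27.37649227,   1.27951627,  89.17998864,
        -0.6591285 ,  63.55831599,  -4.76330351]), 'joint_velocities': array([-0.02912784,  0.01098826,  0.07506062,  0.03725136, -0.04096189,
        0.00779286,  0.12080455]), 'joint_efforts': array([ 1.97410518e-04, -5.96449149e+01,  1.60830639e+00, -2.81192887e+01,
        1.25406525e-02,  9.59708792e-03,  2.58707274e-05]), 'tool_pos': array([0.22224088, 0.63671659, 0.23030506]), 'eef_rot': array([[-9.44142401e-01,  3.29537382e-01, -4.90707567e-04],
       [ 3.29537720e-01,  9.44140675e-01, -1.81022447e-03],
       [-1.33239660e-04, -1.87081633e-03, -9.99998241e-01]]), 'wrist_force': array([ 0.3737072 , -0.52695534, -0.61950398]), 'wrist_torque': array([0.01311821, 0.02657572, 0.04378077]), 'grasp_force': 0.0, 'finger_gap': 0.08543628244926812}
scene {'fx': 401.64892343916017, 'fy': 401.64892343916017, 'cx': 331.79010042584514, 'cy': 197.7756963442622, 'xyz': array([1.05807422, 0.36438008, 1.09695342]), 'rotation': array([[-0.53052241,  0.72368646, -0.44138858],
       [ 0.84764609,  0.44892
[... 153 characters left out ...]
cy': 200.95422227979347, 'xyz': array([0.40900243, 0.04924178, 1.07541929]), 'rotation': array([[ 0.01330519, -0.98942409,  0.1444401 ],
       [-0.99990972, -0.0128947 ,  0.00377771],
       [-0.00187525, -0.14447732, -0.98950633]])}
{'fx': 354.65830167406705, 'fy': 354.65830167406705, 'cx': 319.5901913714508, 'cy': 195.96023102353965, 'tool_from_camera': array([[ 5.04933239e-04, -9.48989416e-01, -3.15307522e-01,
         8.04013069e-02],
       [ 9.99999616e-01,  2.53308769e-04,  8.39008541e-04,
        -5.59814962e-04],
       [-7.16340065e-04, -3.15307825e-01,  9.48989179e-01,
        -1.42162335e-01],
       [ 0.00000000e+00,  0.00000000e+00,  0.00000000e+00,
         1.00000000e+00]])}
```

View pics/top0.png

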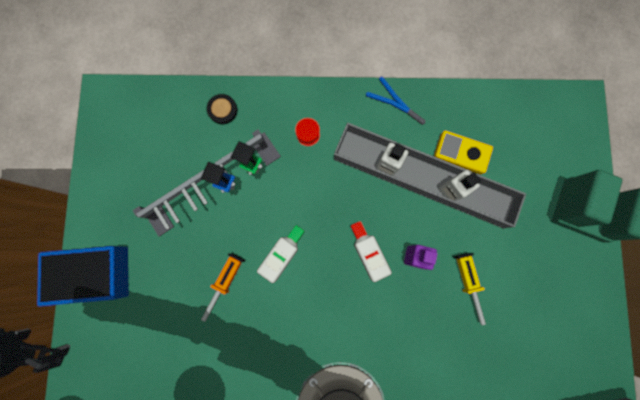

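View pics/scene0.png

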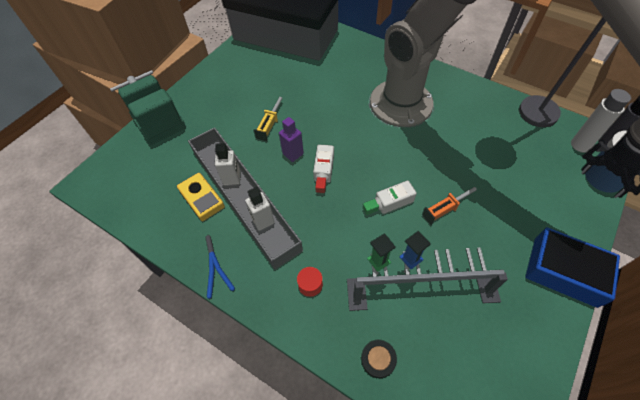

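The top view shows red-capped (370,252) and green-capped (280,255) tipped bottles. A purple bottle (422,257) stands on the bench outside the lane; it is the look-alike to leave alone. Two black-capped standers sit in the lane at (394,156) and (464,183). Orange driver is at (228,272) and yellow at (468,272). The rack already holds a blue driver (218,176) and a green one (246,156), so its left-hand pairs are free.

```bash
cat > h.py <<'E'
import numpy as np, cv2
from scipy.spatial.transform import Rotation as Ro
from rig import status, viewer
def cam(n, st=None):
    c=viewer.camera_info(n)
    if n=="wrist":
        st=st or status.observe(); T=np.array(c["tool_from_camera"]); R=st["eef_rot"]
        return c, R@T[:3,:3], st["tool_pos"]+R@T[:3,3]
    return c, np.array(c["rotation"]), np.array(c["xyz"])
def shot(n,name=None):
    k=cam(n); im=viewer.get_image(n)
    if name: cv2.imwrite(f"pics/{name}.png",im)
    return im,k
def ray(k,uv):
    c,R,p=k; u,v=uv; return p, R@np.array([(u-c["cx"])/c["fx"],(v-c["cy"])/c["fy"],1])
def onz(k,uv,z):
    p,d=ray(k,uv); return p+d*(z-p[2])/d[2]
def proj(k,P):
    c,R,p=k; q=R.T@(np.asarray(P)-p); return np.array([c["fx"]*q[0]/q[2]+c["cx"],c["fy"]*q[1]/q[2]+c["cy"]])
def hsv(im,lo,hi):
    return cv2.inRange(cv2.cvtColor(im,cv2.COLOR_BGR2HSV),np.array(lo),np.array(hi))
def blobs(m,amin=20):
    cs,_=cv2.findContours(m,cv2.RETR_EXTERNAL,cv2.CHAIN_APPROX_NONE)
    return sorted([c for c in cs if cv2.contourArea(c)>=amin],key=cv2.contourArea,reverse=True)
def Rdown(az,):
    "tool down, closing (y) axis along azimuth az deg"
    a=np.radians(az); y=np.array([np.cos(a),np.sin(a),0]); z=np.array([0,0,-1.]); return np.c_[np.cross(y,z),y,z]
def Rdir(zdir,y):
    z=np.array(zdir,float); z/=np.linalg.norm(z); y=np.array(y,float); y-=z*(y@z); y/=np.linalg.norm(y); return np.c_[np.cross(y,z),y,z]
def plan(p,R,st=None,vmax=.05,wmax=10):
    "rows to go from the present pose to p,R"
    st=st or status.observe(); p0=st["tool_pos"]; R0=st["eef_rot"]
    rv=Ro.from_matrix(R0.T@R).as_rotvec(); w=np.degrees(np.linalg.norm(rv)); d=np.linalg.norm(p-p0)
    n=int(max(np.ceil(w/wmax),np.ceil(d/vmax),1))
    st_=Ro.from_rotvec(rv/n); Rk=R0; o=[]
    print("n",n,"dist",d.round(4),"turn",w.round(1))
    for k in range(n):
        o.append(((Rk.T@((p-p0)/n)).round(4).tolist(),np.degrees(rv/n).round(2).tolist())); Rk=Rk@st_.as_matrix()
    same=all(np.abs(np.subtract(o[0][0],x[0])).max()<2e-4 for x in o)
    for x in (o[:1] if same else o): print(x[0],x[1])
    if same: print("x",n)
E
python3 - <<'E'
from h import *
np.set_printoptions(precision=4,suppress=True)
t,kt=shot("top"); s,ks=shot("scene")
def show(nm,lo,hi,z,amin=15):
    for tag,im,k in (("top",t,kt),("scene",s,ks)):
        for c in blobs(hsv(im,lo,hi),amin)[:3]:
            (u,v),wh,a=cv2.minAreaRect(c); M=cv2.moments(c); uv=(M["m10"]/M["m00"],M["m01"]/M["m00"])
            print(nm,tag,np.round(uv),cv2.contourArea(c),onz(k,uv,z))
show("red",(0,150,90),(6,255,255),.036)
show("green",(50,170,110),(75,255,255),.036)
show("orange",(7,150,120),(18,255,255),.04)
show("yellow",(22,150,120),(32,255,255),.04)
for n,uv in (("white red",(373,258)),("white green",(278,258))): print(n,onz(kt,uv,.056))
for n,uv in (("oshank tip",(205,319)),("yshank tip",(483,323))): print(n,onz(kt,uv,.02))
for n,uv in (("laneTL",(347,127)),("laneBL",(335,157)),("laneTR",(523,193)),("laneBR",(514,226))): print(n,onz(kt,uv,.065))
for n,uv in (("rackL",(138,212)),("rackR",(264,135))): print(n,onz(kt,uv,.119))
c=cv2.resize(t[110:340,110:530],None,fx=1.9,fy=1.9,interpolation=cv2.INTER_CUBIC); cv2.imwrite("pics/c1.png",c)
E
```

```text
red top [307. 131.] 490.5 [0.7637 0.1012 0.036 ]
red top [358. 229.] 141.0 [ 0.482  -0.0457  0.036 ]
red top [371. 255.] 19.0 [ 0.4127 -0.0814  0.036 ]
red scene [309. 281.] 544.5 [0.7686 0.1026 0.036 ]
red scene [320. 183.] 85.0 [ 0.4804 -0.0476  0.036 ]
green top [296. 233.] 139.5 [0.4699 0.127  0.036 ]
green top [252. 166.] 60.5 [0.6575 0.2578 0.036 ]
orange top [226. 275.] 445.0 [0.3532 0.3143 0.04  ]
orange scene [443. 205.] 280.0 [0.3547 0.3161 0.04  ]
yellow top [464. 152.] 1473.0 [ 0.708  -0.3472  0.04  ]
yellow top [470. 275.] 440.0 [ 0.3628 -0.35    0.04  ]
yellow scene [199. 195.] 1033.0 [ 0.718  -0.3432  0.04  ]
yellow scene [266. 121.] 179.0 [ 0.3623 -0.3512  0.04  ]
white red [ 0.404  -0.0839  0.056 ]
white green [0.4006 0.1725 0.056 ]
oshank tip [0.233  0.3712 0.02  ]
yshank tip [ 0.2328 -0.3871  0.02  ]
laneTL [ 0.7678 -0.0117  0.065 ]
laneBL [0.6805 0.0213 0.065 ]
laneTR [ 0.5857 -0.4947  0.065 ]
laneBR [ 0.4948 -0.4646  0.065 ]
rackL [0.5136 0.5297 0.119 ]
rackR [0.7237 0.212  0.119 ]
```

View pics/c1.png

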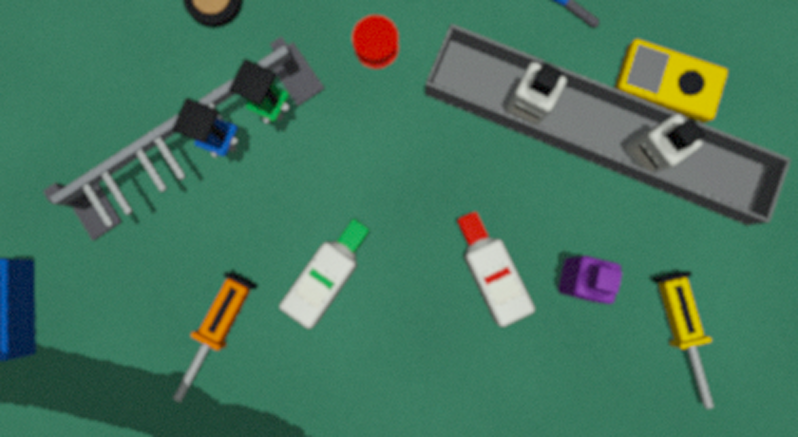

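The crop confirms it: the two loose bottles have white bodies (red and green caps), and the purple one is standing upright apart from them, so it stays. First I'll move above the red bottle.

Run:
```python
from h import *
plan(np.array([.46,-.06,.33]),Rdown(116))
kt=cam("top")
for uv in ((397,151),(470,179)): print(onz(kt,uv,.17))
```

```text
n 15 dist 0.7431 turn 45.2
[-0.0303, -0.0387, -0.0066] [-0.0, -0.0, -3.02]
[-0.0282, -0.0402, -0.0066] [-0.0, -0.0, -3.02]
[-0.026, -0.0416, -0.0066] [-0.0, -0.0, -3.02]
[-0.0238, -0.0429, -0.0066] [-0.0, -0.0, -3.02]
[-0.0215, -0.0441, -0.0066] [-0.0, -0.0, -3.02]
[-0.0192, -0.0452, -0.0066] [-0.0, -0.0, -3.02]
[-0.0168, -0.0461, -0.0066] [-0.0, -0.0, -3.02]
[-0.0143, -0.047, -0.0066] [-0.0, -0.0, -3.02]
[-0.0118, -0.0476, -0.0066] [-0.0, -0.0, -3.02]
[-0.0093, -0.0482, -0.0066] [-0.0, -0.0, -3.02]
[-0.0068, -0.0486, -0.0066] [-0.0, -0.0, -3.02]
[-0.0042, -0.0489, -0.0066] [-0.0, -0.0, -3.02]
[-0.0016, -0.0491, -0.0066] [-0.0, -0.0, -3.02]
[0.001, -0.0491, -0.0066] [-0.0, -0.0, -3.02]
[0.0036, -0.049, -0.0066] [-0.0, -0.0, -3.02]
[ 0.66968844 -0.13053766  0.17      ]
[ 0.60069161 -0.30965405  0.17      ]
```

send_rows(
  moves=[
    [100,[-0.03,-0.039,-0.007],[0,0,-3]],
    [100,[-0.028,-0.04,-0.007],[0,0,-3]],
    [100,[-0.026,-0.042,-0.007],[0,0,-3]],
    [100,[-0.024,-0.043,-0.007],[0,0,-3]],
    [100,[-0.022,-0.044,-0.007],[0,0,-3]],
    [100,[-0.019,-0.045,-0.007],[0,0,-3]],
    [100,[-0.017,-0.046,-0.007],[0,0,-3]],
    [100,[-0.014,-0.047,-0.007],[0,0,-3]],
    [100,[-0.012,-0.048,-0.007],[0,0,-3]],
    [100,[-0.009,-0.048,-0.007],[0,0,-3]],
  ],
)

```text
time: 1.45
tool_pos: [0.3802, 0.1705, 0.3016]
eef_rot: [[-0.982, -0.188, 0.0], [-0.188, 0.982, 0.0], [-0.0, 0.0, -1.0]]
wrist_force: [0.5, 0.2, 0.3]
finger_gap: 0.0853
grasp_force: 0.0
```

send_rows(
  moves=[
    [100,[-0.007,-0.049,-0.007],[0,0,-3]],
    [100,[-0.004,-0.049,-0.007],[0,0,-3]],
    [100,[-0.002,-0.049,-0.007],[0,0,-3]],
    [100,[0.001,-0.049,-0.007],[0,0,-3]],
    [100,[0.004,-0.049,-0.007],[0,0,-3]],
    [100,[0,0,0],[0,0,0]],
    [100,[0,0,0],[0,0,0]],
  ],
)

```text
time: 2.33
tool_pos: [0.4581, -0.0603, 0.336]
eef_rot: [[-0.901, -0.434, -0.001], [-0.434, 0.901, 0.0], [0.0, 0.001, -1.0]]
wrist_force: [0.5, 0.7, 0.4]
finger_gap: 0.0852
grasp_force: 0.0
```

Run:
```python
from h import *
np.set_printoptions(precision=4,suppress=True)
s=status.observe(); print(s["qpos"],s["tool_pos"],s["eef_rot"],s["time"])
im,k=shot("wrist","w1")
```

```text
[-31.6346   0.0072  31.9917 110.5394  -0.0267  69.4886 116.1093] [ 0.4581 -0.0603  0.336 ] [[-0.9008 -0.4343 -0.0006]
 [-0.4343  0.9008  0.0004]
 [ 0.0004  0.0006 -1.    ]] 2.325
```

View pics/w1.png

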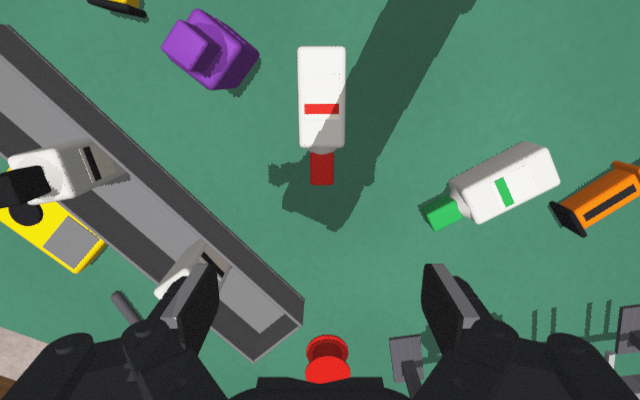

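The wrist view shows the red bottle with its cap at (321,168) and red stripe at (321,109). The green bottle's cap is at (442,213) and its stripe at (505,192). The purple one stands at (210,50). Next I measure both bottles from here.

```bash
cat >> h.py <<'E'
def bottle(im,k,col,zc=.043,zs=.056):
    m=hsv(im,(0,150,60),(6,255,255))|hsv(im,(175,150,60),(179,255,255)) if col=="red" else hsv(im,(50,190,90),(75,255,255))
    P=[]
    for c in blobs(m,60):
        M=cv2.moments(c); uv=(M["m10"]/M["m00"],M["m01"]/M["m00"]); print(np.round(uv),cv2.contourArea(c)); P.append((uv,onz(k,uv,zc),onz(k,uv,zs)))
    return P
E
python3 - <<'E'
from h import *
np.set_printoptions(precision=4,suppress=True)
im=cv2.imread("pics/w1.png"); k=cam("wrist")
for c in ("red","green"):
    for uv,a,b in bottle(im,k,c): print(c,np.round(uv),"cap",a,"stripe",b)
E
```

```text
[327. 360.] 1728.0
[321. 169.] 671.5
[321. 108.] 296.5
red [327. 360.] cap [0.748  0.0922 0.043 ] stripe [0.7372 0.0866 0.056 ]
red [321. 169.] cap [ 0.482  -0.0463  0.043 ] stripe [ 0.4791 -0.0477  0.056 ]
red [321. 108.] cap [ 0.4154 -0.0785  0.043 ] stripe [ 0.4146 -0.079   0.056 ]
```

send_rows(
  moves=[
    [100,[-0.0276,0.0022,0.05],[0,0,0]],
    [100,[0,0,0.05],[0,0,0]],
    [100,[0,0,0.05],[0,0,0]],
    [100,[0,0,0.05],[0,0,0]],
    [100,[0,0,0.05],[0,0,0]],
    [100,[0,0,0.04],[0,0,0]],
    [100,[0,0,0.02],[0,0,0]],
    [100,[0,0,0.014],[0,0,0]],
    [100,[0,0,0],[0,0,0]],
  ],
)

```text
time: 3.5
tool_pos: [0.4818, -0.046, 0.0118]
eef_rot: [[-0.9, -0.436, -0.001], [-0.436, 0.9, 0.0], [0.001, 0.001, -1.0]]
wrist_force: [-0.0, -0.6, -0.2]
finger_gap: 0.0857
grasp_force: 0.0
```

send_rows(
  moves=[
    [0,[0,0,0],[0,0,0]],
    [0,[0,0,0],[0,0,0]],
    [0,[0,0,0],[0,0,0]],
    [0,[0,0,0],[0,0,0]],
    [0,[0,0,0],[0,0,0]],
    [0,[0,0,0],[0,0,0]],
    [0,[0,0,0],[0,0,0]],
    [0,[0,0,0],[0,0,0]],
  ],
  force=70,
)

```text
time: 4.5
tool_pos: [0.4828, -0.0467, 0.013]
eef_rot: [[-0.901, -0.434, 0.001], [-0.434, 0.901, 0.001], [-0.001, 0.0, -1.0]]
wrist_force: [-1.4, 1.0, 6.6]
finger_gap: 0.0291
grasp_force: 70.1
```

send_rows(
  moves=[
    [0,[0,0,-0.02],[0,0,0]],
    [0,[0,0,-0.04],[0,0,0]],
    [0,[0,0,-0.05],[0,0,0]],
    [0,[0,0,-0.05],[0,0,0]],
    [0,[-0.02,0,-0.05],[0,0,0]],
    [0,[-0.02,0,-0.04],[0,-5,0]],
    [0,[-0.02,0,0],[0,-10,0]],
    [0,[-0.02,0,0],[0,-10,0]],
    [0,[0,0,0],[0,-10,0]],
    [0,[0,0,0],[0,-10,0]],
  ],
)

```text
time: 5.75
tool_pos: [0.5545, -0.0139, 0.2801]
eef_rot: [[-0.714, -0.439, 0.546], [-0.356, 0.899, 0.256], [-0.603, -0.011, -0.797]]
wrist_force: [-1.3, 0.3, -0.5]
finger_gap: 0.0291
grasp_force: 69.5
```

Run:
```python
from h import *
np.set_printoptions(precision=4,suppress=True)
s=status.observe(); print(s["qpos"],s["tool_pos"],s["eef_rot"],s["finger_gap"])
```

```text
[-39.4144  -1.9848  45.2061 128.7655 -41.7389  25.8662 156.1736] [ 0.5545 -0.0139  0.2801] [[-0.7137 -0.4385  0.5461]
 [-0.3559  0.8986  0.2565]
 [-0.6033 -0.0113 -0.7975]] 0.02913852252064226
```

send_rows(
  moves=[
    [0,[0,0,0],[0,10,0]],
    [0,[0,0,0],[4.5,0,8.9]],
    [0,[0,0,0],[4.5,0,8.9]],
    [0,[0,0,0],[4.5,0,8.9]],
    [0,[0,0,0],[4.5,0,8.9]],
    [0,[0,0,0],[4.5,0,8.9]],
    [0,[0,0,0],[4.5,0,8.9]],
    [0,[0,0,0],[4.5,0,8.9]],
    [0,[0,0,0],[0,0,0]],
  ],
)

```text
time: 6.88
tool_pos: [0.5528, -0.0059, 0.277]
eef_rot: [[-0.801, 0.424, 0.422], [0.383, 0.906, -0.182], [-0.46, 0.016, -0.888]]
wrist_force: [-0.7, -0.5, -1.4]
finger_gap: 0.0287
grasp_force: 69.6
```

```bash
cat > q.py <<'E'
from h import *
np.set_printoptions(precision=3,suppress=True)
s=status.observe(); R=s["eef_rot"]; print(s["qpos"],s["tool_pos"],s["time"],"gap",s["finger_gap"],s["grasp_force"]); z=R[:,2]
print("tilt",np.degrees(np.arccos(-z[2])),"az",np.degrees(np.arctan2(z[1],z[0])),"y az",np.degrees(np.arctan2(R[1,1],R[0,1])),"yz",R[2,1])
E
python3 q.py
```

```text
[-40.833   0.889  25.578 122.84   27.424  37.602  30.215] [ 0.553 -0.006  0.277] 6.875 gap 0.028717145885368604 69.58575010299683
tilt 27.388529061221124 az -23.338679748328726 y az 64.91906520200833 yz 0.015749950788782285
```

send_rows(
  moves=[
    [0,[0,0,0],[4.5,0,8.9]],
    [0,[0,0,0],[4.5,0,8.9]],
    [0,[0,0,0],[4.5,0,8.9]],
    [0,[0,0,0],[0,-10,0]],
    [0,[0,0,0],[0,-10,0]],
    [0,[0,0,0],[0,-10,0]],
    [0,[0,0,0],[0,-10,0]],
    [0,[0,0,0],[0,-10,0]],
    [0,[0,0,0],[0,-10,0]],
    [0,[0,0,0],[0,0,0]],
  ],
)

```text
time: 8.12
tool_pos: [0.5521, -0.0072, 0.2741]
eef_rot: [[-0.027, 0.821, 0.57], [0.048, 0.57, -0.82], [-0.998, 0.005, -0.055]]
wrist_force: [-0.5, -0.4, -1.5]
finger_gap: 0.029
grasp_force: 69.7
```

```bash
python3 q.py
```

```text
[-64.783  36.807  26.378 129.922  76.368  74.774 -71.317] [ 0.552 -0.007  0.274] 8.125 gap 0.02901522220138005 69.73753452301025
tilt 86.86131704843643 az -55.21688282123336 y az 34.76694903907138 yz 0.005146027715331267
```

Run:
```python
from h import *
a=np.radians(-20.8); d=np.array([np.cos(a),np.sin(a),0]); 
plan(np.array([.715,-.060,.270]),Rdir(d,[-d[1],d[0],0]),wmax=6)
```

```text
n 6 dist 0.1713 turn 34.6
[-0.0005, 0.0173, 0.0227] [-5.74, -0.49, -0.2]
[-0.0003, 0.0149, 0.0243] [-5.74, -0.49, -0.2]
[-0.0002, 0.0124, 0.0257] [-5.74, -0.49, -0.2]
[0.0, 0.0098, 0.0268] [-5.74, -0.49, -0.2]
[0.0002, 0.0071, 0.0277] [-5.74, -0.49, -0.2]
[0.0005, 0.0043, 0.0282] [-5.74, -0.49, -0.2]
```

send_rows(
  moves=[
    [0,[0,0.017,0.023],[-5.75,-0.5,-0.2]],
    [0,[0,0.015,0.024],[-5.75,-0.5,-0.2]],
    [0,[0,0.012,0.026],[-5.75,-0.5,-0.2]],
    [0,[0,0.01,0.027],[-5.75,-0.5,-0.2]],
    [0,[0,0.007,0.028],[-5.75,-0.5,-0.2]],
    [0,[0,0.004,0.028],[-5.75,-0.5,-0.2]],
    [0,[0,0,0],[0,0,0]],
    [0,[0,0,0],[0,0,0]],
  ],
)

```text
time: 9.12
tool_pos: [0.7152, -0.0622, 0.2766]
eef_rot: [[0.014, 0.357, 0.934], [0.009, 0.934, -0.358], [-1.0, 0.013, 0.01]]
wrist_force: [0.1, 0.4, -1.6]
finger_gap: 0.029
grasp_force: 69.8
```

```bash
python3 q.py
python3 - <<'E'
from h import *
im,k=shot("scene"); a=cv2.resize(im[90:290,150:400],None,fx=2,fy=2)
t,kt=shot("top"); b=cv2.resize(t[90:290,300:560],None,fx=2,fy=2)[:, :300*2]
cv2.imwrite("pics/p1.png",np.hstack([a,b])[:, :1000] if 0 else cv2.resize(np.hstack([a,b]),(790,310)))
E
```

```text
[ -42.951   40.652   32.95   134.742  142.349   70.425 -101.51 ] [ 0.715 -0.062  0.277] 9.125 gap 0.028976497571611193 69.80626344680786
tilt 90.56387657167342 az -20.95311913597378 y az 69.05440392496057 yz 0.013340062358921474
```

View pics/p1.png

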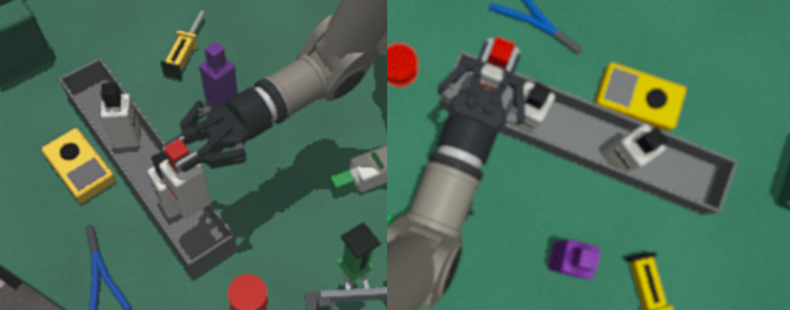

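send_rows(
  moves=[
    [0,[0.03,0,0],[0,0.5,-0.7]],
    [0,[0.03,0,0],[0,0,0]],
    [0,[0.03,0,0],[0,0,0]],
    [0,[0.02,0,0],[0,0,0]],
    [0,[0.008,0,0],[0,0,0]],
    [0,[0.003,0,0],[0,0,0]],
    [0,[0,0,0],[0,0,0]],
  ],
)

```text
time: 10.1
tool_pos: [0.7161, -0.0604, 0.1542]
eef_rot: [[0.001, 0.354, 0.935], [0.0, 0.935, -0.354], [-1.0, 0.0, 0.001]]
wrist_force: [0.9, -0.5, -1.8]
finger_gap: 0.0292
grasp_force: 69.8
```

```bash
python3 q.py
```

```text
[ -39.064   57.623   26.475  131.761  138.312   79.425 -110.53 ] [ 0.716 -0.06   0.154] 10.1 gap 0.02915223060681214 69.82460260391235
tilt 90.04671907171898 az -20.728292737889248 y az 69.27172303300752 yz 0.00033756861589861423
```

Down gently until contact shows.

send_rows(
  moves=[
    [0,[0.002,0,0],[0,0,0]],
    [0,[0.002,0,0],[0,0,0]],
    [0,[0,0,0],[0,0,0]],
  ],
)

```text
time: 10.48
tool_pos: [0.716, -0.0607, 0.1494]
eef_rot: [[0.0, 0.354, 0.935], [0.0, 0.935, -0.354], [-1.0, 0.0, 0.0]]
wrist_force: [-0.2, -1.1, -2.2]
finger_gap: 0.0289
grasp_force: 69.8
```

send_rows(
  moves=[
    [0,[0.0015,0,0],[0,0,0]],
    [0,[0.0015,0,0],[0,0,0]],
    [0,[0,0,0],[0,0,0]],
  ],
)

```text
time: 10.85
tool_pos: [0.7165, -0.0609, 0.1493]
eef_rot: [[0.006, 0.354, 0.935], [-0.002, 0.935, -0.354], [-1.0, 0.001, 0.007]]
wrist_force: [-3.6, 2.5, 9.2]
finger_gap: 0.0287
grasp_force: 70.2
```

send_rows(
  moves=[
    [0,[-0.0015,0,0],[0,0,0]],
    [65,[0,0,0],[0,0,0]],
    [65,[0,0,0],[0,0,0]],
    [65,[0,0,0],[0,0,0]],
    [65,[0,0,0],[0,0,0]],
    [65,[0,0,0],[0,0,0]],
    [65,[0,0,-0.02],[0,0,0]],
    [65,[0,0,-0.04],[0,0,0]],
    [65,[0,0,-0.04],[0,0,0]],
    [65,[-0.05,0,-0.04],[0,0,0]],
  ],
)

```text
time: 12.1
tool_pos: [0.6266, -0.0203, 0.1173]
eef_rot: [[-0.081, 0.333, 0.94], [-0.012, 0.942, -0.335], [-0.997, -0.038, -0.072]]
wrist_force: [-1.7, -0.2, -2.9]
finger_gap: 0.0555
grasp_force: 0.0
```

```bash
python3 q.py
python3 - <<'E'
from h import *
np.set_printoptions(precision=4,suppress=True)
t,kt=shot("top"); s,ks=shot("scene")
for tag,im,k in (("top",t,kt),("scene",s,ks)):
    for c in ("red","green"):
        print(tag,c)
        for uv,a,b in bottle(im,k,c,.168,.043): print(np.round(uv),a,b)
cv2.imwrite("pics/p2.png",np.hstack([cv2.resize(s[90:290,150:470],(440,275)),cv2.resize(t[90:290,200:460],(357,275))]))
E
```

```text
[-18.653  54.568  -8.098 139.054 136.012 100.067 -92.2  ] [ 0.627 -0.02   0.117] 12.1 gap 0.05553201382019071 0.0
tilt 85.86976266451005 az -19.61671927438922 y az 70.54262864849673 yz -0.03848538229614627
top red
[307. 131.] 489.5
[366. 140.] 131.5
[307. 131.] [0.7185 0.0946 0.168 ] [0.7612 0.1009 0.043 ]
[366. 140.] [ 0.6982 -0.054   0.168 ] [ 0.7381 -0.0683  0.043 ]
top green
[252. 166.] 65.0
[252. 166.] [0.6265 0.2317 0.168 ] [0.6565 0.2569 0.043 ]
scene red
[309. 281.] 546.0
[272. 216.] 144.0
[309. 281.] [0.8046 0.1351 0.168 ] [0.7705 0.1043 0.043 ]
[272. 216.] [ 0.7074 -0.0493  0.168 ] [ 0.6602 -0.105   0.043 ]
scene green
```

View pics/p2.png

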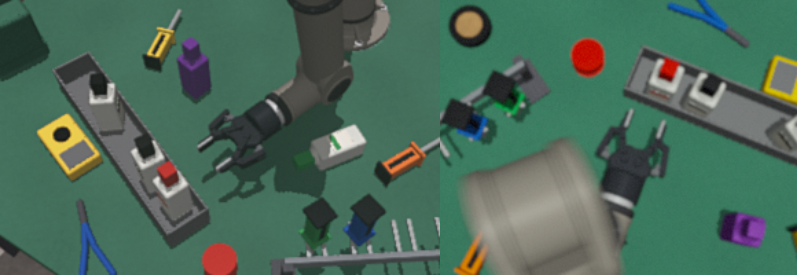

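send_rows(
  moves=[
    [65,[-0.04,0,0],[0,0,0]],
    [65,[-0.04,0,0],[8,0,0]],
    [65,[-0.04,0,0],[10,0,0]],
    [65,[-0.04,0,0],[10,0,0]],
    [65,[0,0,0],[10,0,0]],
    [65,[0,0,0],[0,10,0]],
    [65,[0,0,0],[0,10,0]],
    [65,[0,0,0],[0,10,0]],
    [65,[0,0,0],[0,10,0]],
    [65,[0,0,0],[0,10,0]],
  ],
)

```text
time: 13.45
tool_pos: [0.6405, -0.0217, 0.2765]
eef_rot: [[-0.454, 0.846, 0.28], [0.647, 0.529, -0.549], [-0.612, -0.068, -0.788]]
wrist_force: [-0.8, -0.8, -0.1]
finger_gap: 0.0557
grasp_force: 0.0
```

```bash
python3 q.py
python3 - <<'E'
from h import *
plan(np.array([.45,.13,.33]),Rdown(57))
E
```

```text
[  9.168  24.003 -40.285 102.973  57.132  72.532 -21.108] [ 0.641 -0.022  0.277] 13.45 gap 0.05574879175095047 0.0
tilt 38.01615030243912 az -62.99895610697647 y az 32.02006177545561 yz -0.06823219956298815
n 5 dist 0.2493 turn 44.5
[0.0304, -0.0169, -0.0357] [-2.39, 7.27, -4.55]
[0.0359, -0.0129, -0.0321] [-2.39, 7.27, -4.55]
[0.0406, -0.0086, -0.0277] [-2.39, 7.27, -4.55]
[0.0443, -0.0041, -0.0226] [-2.39, 7.27, -4.55]
[0.0469, 0.0003, -0.0169] [-2.39, 7.27, -4.55]
```

send_rows(
  moves=[
    [100,[0.03,-0.017,-0.036],[-2.4,7.3,-4.5]],
    [100,[0.036,-0.013,-0.032],[-2.4,7.3,-4.5]],
    [100,[0.041,-0.009,-0.028],[-2.4,7.3,-4.5]],
    [100,[0.044,-0.004,-0.023],[-2.4,7.3,-4.5]],
    [100,[0.047,0,-0.017],[-2.4,7.3,-4.5]],
    [100,[0,0,0],[0,0,0]],
    [100,[0,0,0],[0,0,0]],
  ],
)

```text
time: 14.32
tool_pos: [0.4496, 0.1277, 0.3302]
eef_rot: [[-0.835, 0.55, 0.001], [0.55, 0.835, -0.003], [-0.002, -0.002, -1.0]]
wrist_force: [0.2, 0.3, -0.0]
finger_gap: 0.0854
grasp_force: 0.0
```

```bash
python3 q.py
python3 - <<'E'
from h import *
np.set_printoptions(precision=4,suppress=True)
im,k=shot("wrist","w2")
P=bottle(im,k,"green")
for uv,a,b in P: print(np.round(uv),a,b)
for c in blobs(hsv(im,(0,0,150),(179,50,255)),800)[:2]:
    r=cv2.minAreaRect(c); print(r, onz(k,r[0],.056))
E
```

```text
[ 30.622   8.17  -58.373 105.95    7.596  69.955  26.553] [0.45  0.128 0.33 ] 14.325 gap 0.08543706344962372 0.0
tilt 0.18930264361764415 az -76.97270554666147 y az 56.66551227680199 yz -0.0022800693471908564
((332.0, 84.5), (103.0, 50.0), 90.0) [0.396  0.1788 0.056 ]
((620.9862060546875, 345.82037353515625), (43.94434356689453, 59.50621032714844), 65.05609893798828) [0.9264 0.3327 0.056 ]
```

Run:
```python
from h import *
np.set_printoptions(precision=4,suppress=True)
im=cv2.imread("pics/w2.png"); k=cam("wrist"); H=cv2.cvtColor(im,cv2.COLOR_BGR2HSV)
print(proj(k,[.47,.127,.043])); print(H[84,332:300:-4] if 0 else [H[v,332].tolist() for v in range(80,185,7)], H[200,450],H[200,200])
m=hsv(im,(50,170,60),(72,255,255))
for c in blobs(m,60): r=cv2.minAreaRect(c); print(r,onz(k,r[0],.043),onz(k,r[0],.056))
```

```text
[328.5188 161.2211]
[[23, 4, 247], [15, 2, 247], [69, 162, 217], [69, 164, 216], [0, 0, 246], [19, 12, 169], [21, 11, 165], [17, 11, 165], [25, 10, 149], [18, 10, 133], [69, 169, 118], [68, 164, 121], [69, 165, 119], [68, 161, 119], [76, 108, 90]] [ 77 110 156] [ 78 109 152]
((508.55389404296875, 251.9307861328125), (36.218143463134766, 45.272674560546875), 82.87498474121094) [0.7076 0.2622 0.043 ] [0.6977 0.2595 0.056 ]
```

Run:
```python
from h import *
np.set_printoptions(precision=4,suppress=True)
im=cv2.imread("pics/w2.png"); k=cam("wrist")
m=hsv(im,(62,140,60),(72,255,255))
for c in blobs(m,60): r=cv2.minAreaRect(c); print(r,onz(k,r[0],.043),onz(k,r[0],.056))
```

```text
((521.7479248046875, 265.84088134765625), (88.39765930175781, 57.30906295776367), 46.30195617675781) [0.737  0.2687 0.043 ] [0.7263 0.2657 0.056 ]
((329.5, 160.0), (32.0, 23.0), 90.0) [0.4694 0.1288 0.043 ] [0.4667 0.1302 0.056 ]
((331.0, 97.5), (9.0, 34.0), 90.0) [0.4077 0.1705 0.043 ] [0.407  0.1706 0.056 ]
```

send_rows(
  moves=[
    [100,[-0.016,0.012,0.05],[0,0,0]],
    [100,[0,0,0.05],[0,0,0]],
    [100,[0,0,0.05],[0,0,0]],
    [100,[0,0,0.05],[0,0,0]],
    [100,[0,0,0.05],[0,0,0]],
    [100,[0,0,0.04],[0,0,0]],
    [100,[0,0,0.018],[0,0,0]],
    [100,[0,0,0.01],[0,0,0]],
    [100,[0,0,0],[0,0,0]],
  ],
)

```text
time: 15.5
tool_pos: [0.4699, 0.1296, 0.0133]
eef_rot: [[-0.838, 0.546, 0.001], [0.546, 0.838, -0.002], [-0.002, -0.001, -1.0]]
wrist_force: [-0.5, 0.1, 1.0]
finger_gap: 0.0855
grasp_force: 0.0
```

send_rows(
  moves=[
    [0,[0,0,0],[0,0,0]],
    [0,[0,0,0],[0,0,0]],
    [0,[0,0,0],[0,0,0]],
    [0,[0,0,0],[0,0,0]],
    [0,[0,0,0],[0,0,0]],
    [0,[0,0,0],[0,0,0]],
    [0,[0,0,0],[0,0,0]],
    [0,[0,0,0],[0,0,0]],
  ],
)

```text
time: 16.5
tool_pos: [0.47, 0.1294, 0.0139]
eef_rot: [[-0.838, 0.546, 0.002], [0.546, 0.838, -0.002], [-0.003, -0.001, -1.0]]
wrist_force: [-0.5, -0.9, 6.8]
finger_gap: 0.0289
grasp_force: 70.2
```

send_rows(
  moves=[
    [0,[0,0,-0.02],[0,0,0]],
    [0,[0,0,-0.05],[0,0,0]],
    [0,[0,0,-0.05],[0,0,0]],
    [0,[-0.038,-0.027,-0.05],[0,0,0]],
    [0,[-0.038,-0.027,-0.05],[0,0,0]],
    [0,[-0.038,-0.027,-0.05],[0,0,0]],
    [0,[0,0,0],[0,0,9]],
    [0,[0,0,0],[0,0,9]],
    [0,[0,0,0],[0,0,9]],
    [0,[0,0,0],[0,-10,0]],
  ],
)

```text
time: 17.75
tool_pos: [0.5171, 0.0074, 0.2701]
eef_rot: [[-0.484, 0.871, 0.088], [0.857, 0.491, -0.155], [-0.178, 0.0, -0.984]]
wrist_force: [-0.6, 1.4, -2.4]
finger_gap: 0.0292
grasp_force: 69.6
```

send_rows(
  moves=[
    [0,[0,0,0],[0,-10,0]],
    [0,[0,0,0],[0,-10,0]],
    [0,[0,0,0],[0,-10,0]],
    [0,[0,0,0],[0,-10,0]],
    [0,[0,0,0],[0,-10,0]],
    [0,[0,0,0],[0,-10,0]],
    [0,[0,0,0],[0,-10,0]],
    [0,[0,0,0],[0,-10,0]],
    [0,[0,0,0],[0,0,0]],
  ],
)

```text
time: 18.88
tool_pos: [0.516, 0.0127, 0.2685]
eef_rot: [[-0.004, 0.865, 0.502], [-0.006, 0.502, -0.865], [-1.0, -0.006, 0.003]]
wrist_force: [-0.3, 0.4, -1.5]
finger_gap: 0.0287
grasp_force: 69.8
```

```bash
python3 q.py
python3 - <<'E'
from h import *
a=np.radians(-20.8); d=np.array([np.cos(a),np.sin(a),0]); L=np.array([.355,.935,0])
ax=np.array([.6365,-.2205,0]); ax+=0
plan(ax+.015*d+[0,0,.285],Rdir(d,[-d[1],d[0],0]),wmax=6)
E
```

```text
[-26.87   38.906 -25.244 125.782  78.03  109.656 -75.939] [0.516 0.013 0.269] 18.875 gap 0.02870453026980927 69.8060667514801
tilt 90.16550420352785 az -59.84531414029951 y az 30.153688197360122 yz -0.006027891853263968
n 7 dist 0.2744 turn 39.0
[-0.0022, -0.0005, 0.0391] [-5.58, 0.01, 0.06]
[-0.0022, -0.0043, 0.0389] [-5.58, 0.01, 0.06]
[-0.0023, -0.0081, 0.0383] [-5.58, 0.01, 0.06]
[-0.0023, -0.0118, 0.0373] [-5.58, 0.01, 0.06]
[-0.0023, -0.0153, 0.036] [-5.58, 0.01, 0.06]
[-0.0023, -0.0187, 0.0343] [-5.58, 0.01, 0.06]
[-0.0023, -0.022, 0.0324] [-5.58, 0.01, 0.06]
```

send_rows(
  moves=[
    [0,[-0.02,0,0.039],[-5.6,0,0]],
    [0,[-0.01,-0.004,0.039],[-5.6,0,0]],
    [0,[0,-0.008,0.038],[-5.6,0,0]],
    [0,[0,-0.012,0.037],[-5.6,0,0]],
    [0,[0,-0.015,0.036],[-5.6,0,0]],
    [0,[0,-0.019,0.034],[-5.6,0,0]],
    [0,[0,-0.022,0.032],[-5.6,0,0.4]],
    [0,[0,0,0],[0,0,0]],
    [0,[0,0,0],[0,0,0]],
  ],
)

```text
time: 20.0
tool_pos: [0.6154, -0.1325, 0.2521]
eef_rot: [[-0.128, 0.509, 0.851], [-0.043, 0.855, -0.517], [-0.991, -0.102, -0.088]]
wrist_force: [-0.8, 0.6, -1.9]
finger_gap: 0.0286
grasp_force: 69.9
```

```bash
python3 q.py
python3 - <<'E'
from h import *
a=np.radians(-20.8); d=np.array([np.cos(a),np.sin(a),0])
ax=np.array([.6365,-.2205,0])
plan(ax+.015*d+[0,0,.285],Rdir(d,[-d[1],d[0],0]),wmax=6)
s,ks=shot("scene"); t,kt=shot("top")
cv2.imwrite("pics/p3.png",np.hstack([cv2.resize(s[90:290,150:410],(390,300)),cv2.resize(t[90:290,300:560],(390,300))]))
E
```

```text
[ 34.322  46.714 -59.925 139.368 140.49  103.336 -47.496] [ 0.615 -0.132  0.252] 20.0 gap 0.028643640601698894 69.90566611289978
tilt 84.96365169890728 az -31.283152452295145 y az 59.23691898976676 yz -0.10245409533836007
n 3 dist 0.105 turn 12.8
[-0.011, -0.0218, 0.0251] [-3.4, -1.85, 1.81]
[-0.0109, -0.0229, 0.0241] [-3.4, -1.85, 1.81]
[-0.0109, -0.0239, 0.0231] [-3.4, -1.85, 1.81]
```

View pics/p3.png

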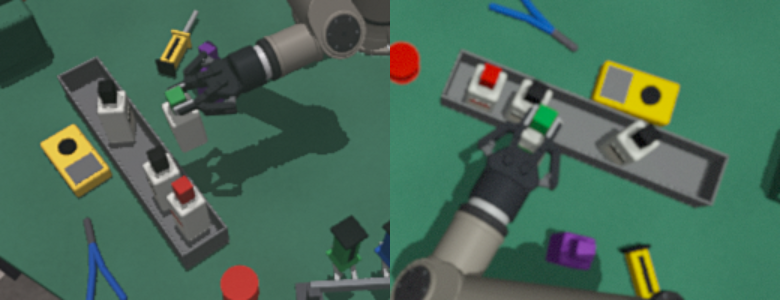

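Run:
```python
from h import *
a=np.radians(-24); d=np.array([np.cos(a),np.sin(a),0])
plan(np.array([.612,-.215,.262]),Rdir(d,[-d[1],d[0],0]),vmax=.025,wmax=4)
```

```text
n 4 dist 0.0862 turn 10.3
[-0.0013, -0.0191, 0.0099] [-1.68, -1.34, 1.41]
[-0.0016, -0.0193, 0.0093] [-1.68, -1.34, 1.41]
[-0.0019, -0.0196, 0.0088] [-1.68, -1.34, 1.41]
[-0.0021, -0.0198, 0.0083] [-1.68, -1.34, 1.41]
```

send_rows(
  moves=[
    [0,[-0.001,-0.019,0.01],[-1.7,-1.3,1.4]],
    [0,[-0.002,-0.019,0.009],[-1.7,-1.3,1.4]],
    [0,[-0.002,-0.02,0.009],[-1.7,-1.3,1.4]],
    [0,[-0.002,-0.02,0.008],[-1.7,-1.3,1.4]],
    [0,[0,0,0],[0,0,0]],
  ],
)

```text
time: 20.72
tool_pos: [0.6241, -0.2025, 0.2496]
eef_rot: [[-0.038, 0.402, 0.915], [-0.009, 0.915, -0.403], [-0.999, -0.023, -0.031]]
wrist_force: [0.3, 0.7, -1.3]
finger_gap: 0.0292
grasp_force: 70.1
```

```bash
python3 q.py
python3 - <<'E'
from h import *
a=np.radians(-20.8); d=np.array([np.cos(a),np.sin(a),0])
ax=np.array([.6365,-.2205,0])
plan(ax+.015*d+[0,0,.265],Rdir(d,[-d[1],d[0],0]),vmax=.025,wmax=6)
E
```

```text
[ 65.817  74.015 -80.618 139.476 172.972  94.68  -17.022] [ 0.624 -0.202  0.25 ] 20.725 gap 0.029206108795194932 70.10862708091736
tilt 88.21739811242068 az -23.750942068809934 y az 66.29053007700664 yz -0.023251154481400152
n 2 dist 0.0385 turn 3.7
[-0.0081, -0.0055, 0.0165] [-1.46, -0.91, 0.64]
[-0.0079, -0.0059, 0.0165] [-1.46, -0.91, 0.64]
```

send_rows(
  moves=[
    [0,[0.004,-0.006,0.0165],[-1.5,-0.9,0.6]],
    [0,[0.004,-0.006,0.0165],[-1.5,-0.9,0.6]],
    [0,[0,0,0],[0,0,0]],
  ],
)

```text
time: 21.1
tool_pos: [0.6507, -0.2249, 0.2419]
eef_rot: [[-0.0, 0.352, 0.936], [-0.003, 0.936, -0.352], [-1.0, -0.003, 0.001]]
wrist_force: [0.1, 0.3, -2.7]
finger_gap: 0.0292
grasp_force: 70.0
```

```bash
python3 q.py
python3 - <<'E'
from h import *
a=np.radians(-20.8); d=np.array([np.cos(a),np.sin(a),0])
ax=np.array([.6365,-.2205,0])
plan(ax+.015*d+[0,0,.20],Rdir(d,[-d[1],d[0],0]),vmax=.02,wmax=6)
E
```

```text
[ 69.609  74.952 -77.491 135.719 179.879  85.072 -19.316] [ 0.651 -0.225  0.242] 21.1 gap 0.029191768668236147 70.00185370445251
tilt 90.05231829009281 az -20.632927949937343 y az 69.36693734755575 yz -0.0025746640946892486
n 3 dist 0.042 turn 0.2
[0.014, -0.0003, 0.0] [0.06, 0.02, 0.05]
x 3
```

send_rows(
  moves=[
    [0,[0.025,0,0],[0,0,0]],
    [0,[0.025,0,0],[0,0,0]],
    [0,[0.02,0,0],[0,0,0]],
    [0,[0.012,0,0],[0,0,0]],
    [0,[0.006,0,0],[0,0,0]],
    [0,[0,0,0],[0,0,0]],
    [0,[0,0,0],[0,0,0]],
  ],
)

```text
time: 21.98
tool_pos: [0.6497, -0.2256, 0.1546]
eef_rot: [[0.002, 0.352, 0.936], [-0.0, 0.936, -0.352], [-1.0, 0.0, 0.002]]
wrist_force: [0.2, 0.3, -2.4]
finger_gap: 0.0287
grasp_force: 70.0
```

```bash
python3 q.py
```

```text
[ 67.432  83.337 -67.626 133.429 191.886  87.51  -20.791] [ 0.65  -0.226  0.155] 21.975 gap 0.02874052183958996 70.0420081615448
tilt 90.10755325182218 az -20.630029538551298 y az 69.36999444932465 yz 0.0002230322817462682
```

send_rows(
  moves=[
    [0,[0.002,0,0],[0,0,0]],
    [0,[0.002,0,0],[0,0,0]],
    [0,[0.0015,0,0],[0,0,0]],
    [0,[0,0,0],[0,0,0]],
  ],
)

```text
time: 22.48
tool_pos: [0.6496, -0.2257, 0.149]
eef_rot: [[0.003, 0.352, 0.936], [-0.001, 0.936, -0.352], [-1.0, 0.0, 0.003]]
wrist_force: [-1.3, 0.8, 1.4]
finger_gap: 0.0288
grasp_force: 70.2
```

send_rows(
  moves=[
    [65,[0,0,0],[0,0,0]],
    [65,[0,0,0],[0,0,0]],
    [65,[0,0,0],[0,0,0]],
    [65,[0,0,0],[0,0,0]],
    [65,[0,0,0],[0,0,0]],
    [65,[0,0,-0.025],[0,0,0]],
    [65,[0,0,-0.025],[0,0,0]],
    [65,[-0.02,0,0],[0,0,0]],
    [65,[-0.03,0,0],[0,0,0]],
    [65,[-0.03,0,0],[0,0,0]],
  ],
)

```text
time: 23.72
tool_pos: [0.6166, -0.2135, 0.2114]
eef_rot: [[-0.011, 0.356, 0.934], [0.02, 0.934, -0.356], [-1.0, 0.015, -0.017]]
wrist_force: [0.3, -1.0, 1.2]
finger_gap: 0.0557
grasp_force: 0.0
```

```bash
python3 q.py
```

```text
[ 72.308  86.46  -80.459 139.521 184.278  88.038  -9.707] [ 0.617 -0.214  0.211] 23.725 gap 0.05565428971333673 0.0
tilt 89.00397383565746 az -20.865574233712632 y az 69.11956448098113 yz 0.014917413967440464
```

send_rows(
  moves=[
    [65,[-0.03,0,0],[0,0,0]],
    [65,[-0.03,0,0],[5,0,0]],
    [65,[-0.02,0,0],[10,0,0]],
    [65,[-0.01,0,0],[10,0,0]],
    [65,[0,0,0],[10,0,0]],
    [65,[0,0,0],[0,10,0]],
    [65,[0,0,0],[0,10,0]],
    [65,[0,0,0],[0,10,0]],
    [65,[0,0,0],[0,10,0]],
    [65,[0,0,0],[0,0,0]],
  ],
)

```text
time: 24.98
tool_pos: [0.6301, -0.2108, 0.2951]
eef_rot: [[-0.453, 0.752, 0.478], [0.481, 0.658, -0.58], [-0.751, -0.032, -0.66]]
wrist_force: [0.2, 0.1, 0.1]
finger_gap: 0.0557
grasp_force: 0.0
```

```bash
python3 q.py
python3 - <<'E'
from h import *
s,ks=shot("scene"); t,kt=shot("top")
cv2.imwrite("pics/p4.png",np.hstack([cv2.resize(s[50:350,100:500],(400,300)),cv2.resize(t[90:340,180:540],(400,278),)[:278] if 0 else cv2.resize(t[90:360,180:540],(400,300))]))
E
```

```text
[ 55.761  31.813 -77.453 115.349  88.21   71.018 -18.354] [ 0.63  -0.211  0.295] 24.975 gap 0.05567349530735404 0.0
tilt 48.73217805633708 az -50.4736666702706 y az 41.16120424842576 yz -0.032494664755768364
```

View pics/p4.png

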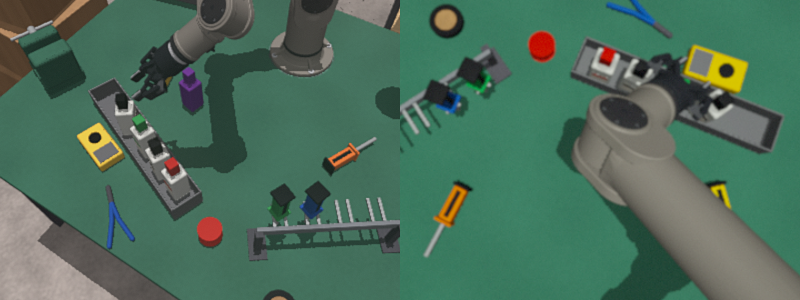

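All four bottles stand in the lane: red, green and the two black-capped ones. Next is the yellow driver.

Run:
```python
from h import *
st=status.observe()
plan(np.array([.50,-.30,.32]),Rdown(41),st)
st2=dict(tool_pos=np.array([.50,-.30,.32]),eef_rot=Rdown(41))
plan(np.array([.37,-.345,.28]),Rdown(106),st2)
```

```text
n 5 dist 0.1595 turn 48.7
[-0.0012, -0.0314, -0.0055] [-0.37, 9.72, 0.25]
[-0.0003, -0.0314, -0.0058] [-0.37, 9.72, 0.25]
[0.0006, -0.0313, -0.006] [-0.37, 9.72, 0.25]
[0.0014, -0.0313, -0.0061] [-0.37, 9.72, 0.25]
[0.0023, -0.0313, -0.0059] [-0.37, 9.72, 0.25]
n 7 dist 0.1433 turn 65.0
[0.0073, -0.0182, 0.0057] [0.0, 0.0, -9.29]
[0.0102, -0.0168, 0.0057] [0.0, 0.0, -9.29]
[0.0128, -0.0149, 0.0057] [0.0, 0.0, -9.29]
[0.015, -0.0127, 0.0057] [0.0, 0.0, -9.29]
[0.0169, -0.0101, 0.0057] [0.0, 0.0, -9.29]
[0.0183, -0.0073, 0.0057] [0.0, 0.0, -9.29]
[0.0192, -0.0042, 0.0057] [0.0, 0.0, -9.29]
```

send_rows(
  moves=[
    [100,[0,-0.031,-0.006],[-0.4,9.7,0.2]],
    [100,[0,-0.031,-0.006],[-0.4,9.7,0.2]],
    [100,[0,-0.031,-0.006],[-0.4,9.7,0.2]],
    [100,[0,-0.031,-0.006],[-0.4,9.7,0.2]],
    [100,[0,-0.031,-0.006],[-0.4,9.7,0.2]],
  ],
)

```text
time: 25.7
tool_pos: [0.5017, -0.3006, 0.3196]
eef_rot: [[-0.662, 0.75, -0.007], [0.75, 0.662, 0.003], [0.007, -0.003, -1.0]]
wrist_force: [1.0, 0.1, -0.9]
finger_gap: 0.0855
grasp_force: 0.0
```

send_rows(
  moves=[
    [100,[0.007,-0.018,0.006],[0,0,-9.3]],
    [100,[0.01,-0.017,0.006],[0,0,-9.3]],
    [100,[0.013,-0.015,0.006],[0,0,-9.3]],
    [100,[0.015,-0.013,0.006],[0,0,-9.3]],
    [100,[0.017,-0.01,0.006],[0,0,-9.3]],
    [100,[0.018,-0.007,0.006],[0,0,-9.3]],
    [100,[0.019,-0.004,0.006],[0,0,-9.3]],
    [100,[0,0,0],[0,0,0]],
    [100,[0,0,0],[0,0,0]],
  ],
)

```text
time: 26.82
tool_pos: [0.3747, -0.3457, 0.2778]
eef_rot: [[-0.96, -0.281, -0.001], [-0.281, 0.96, 0.002], [0.0, 0.002, -1.0]]
wrist_force: [-0.5, 0.3, -0.1]
finger_gap: 0.0852
grasp_force: 0.0
```

```bash
python3 q.py
cat >> h.py <<'E'
def driver(im,k,lo,hi):
    for c in blobs(hsv(im,lo,hi),400)[:3]:
        r=cv2.minAreaRect(c); b=cv2.boxPoints(r); l=[onz(k,(b[i]+b[(i+1)%4])/2,.040) for i in range(4)]
        a,bb=(l[0],l[2]) if np.linalg.norm(l[0]-l[2])>np.linalg.norm(l[1]-l[3]) else (l[1],l[3])
        v=bb-a; print("driver",np.round(r[0]),onz(k,r[0],.040).round(4),"len",np.linalg.norm(v).round(4),"az",np.degrees(np.arctan2(v[1],v[0])).round(1))
E
python3 - <<'E'
from h import *
im,k=shot("wrist","w3"); driver(im,k,(20,130,80),(34,255,255))
E
```

```text
[ 96.916  28.424 -79.91  104.761  29.385  72.306 114.924] [ 0.375 -0.346  0.278] 26.825 gap 0.08524928413010104 0.0
tilt 0.09714899369967972 az 110.4083732717842 y az 106.31273415606928 yz 0.0016912388980374073
driver [317. 145.] [ 0.3634 -0.3521  0.04  ] len 0.0958 az 14.0
driver [229. 366.] [ 0.6839 -0.3814  0.04  ] len 0.0984 az 42.4
```

View pics/w3.png

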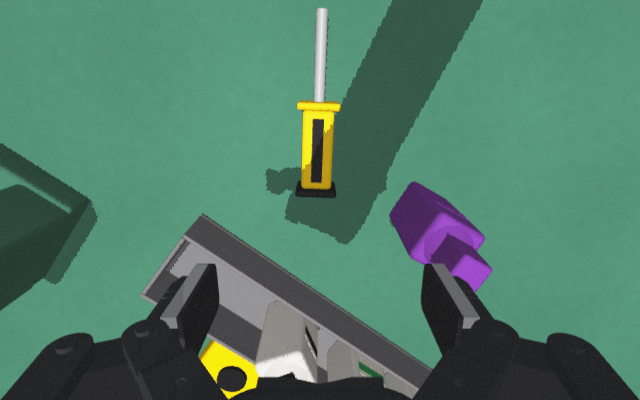

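The only yellow driver is the one at (317,145), shank up-image and black butt outward; the purple bottle at (440,240) is clear of the fingers. Descend and grip.

send_rows(
  moves=[
    [100,[0.009,-0.003,0.05],[0,0,2.3]],
    [100,[0,0,0.05],[0,0,0]],
    [100,[0,0,0.05],[0,0,0]],
    [100,[0,0,0.05],[0,0,0]],
    [100,[0,0,0.04],[0,0,0]],
    [100,[0,0,0.018],[0,0,0]],
    [100,[0,0,0.01],[0,0,0]],
    [100,[0,0,0],[0,0,0]],
  ],
)

```text
time: 27.88
tool_pos: [0.3678, -0.3518, 0.011]
eef_rot: [[-0.97, -0.244, 0.002], [-0.244, 0.97, 0.001], [-0.002, 0.001, -1.0]]
wrist_force: [1.0, 0.4, 0.2]
finger_gap: 0.0853
grasp_force: 0.0
```

send_rows(
  moves=[
    [0,[0,0,0],[0,0,0]],
    [0,[0,0,0],[0,0,0]],
    [0,[0,0,0],[0,0,0]],
    [0,[0,0,0],[0,0,0]],
    [0,[0,0,0],[0,0,0]],
    [0,[0,0,0],[0,0,0]],
    [0,[0,0,0],[0,0,0]],
    [0,[0,0,0],[0,0,0]],
  ],
)

```text
time: 28.88
tool_pos: [0.3675, -0.3521, 0.0114]
eef_rot: [[-0.97, -0.243, 0.002], [-0.243, 0.97, 0.0], [-0.002, -0.0, -1.0]]
wrist_force: [-0.9, 0.6, 7.2]
finger_gap: 0.033
grasp_force: 70.2
```

```bash
python3 q.py
```

```text
[ 81.008  45.106 -57.855 117.583  53.055  48.542  95.466] [ 0.367 -0.352  0.011] 28.875 gap 0.033024318266781566 70.1602041721344
tilt 0.09098613513161327 az 9.709804576366201 y az 104.08691857758518 yz -0.00012119805543882767
```

Run:
```python
from h import *
st=dict(tool_pos=np.array([.3675,-.352,.2114]),eef_rot=Rdown(104))
plan(np.array([.49,-.10,.31]),Rdown(85),st)
st=dict(tool_pos=np.array([.49,-.10,.31]),eef_rot=Rdown(85))
plan(np.array([.52,.17,.31]),Rdown(60),st)
```

```text
n 6 dist 0.297 turn 19.0
[-0.03, 0.0358, -0.0164] [0.0, 0.0, 3.17]
[-0.0279, 0.0374, -0.0164] [0.0, 0.0, 3.17]
[-0.0258, 0.0389, -0.0164] [0.0, 0.0, 3.17]
[-0.0236, 0.0403, -0.0164] [0.0, 0.0, 3.17]
[-0.0214, 0.0415, -0.0164] [0.0, 0.0, 3.17]
[-0.0191, 0.0426, -0.0164] [0.0, 0.0, 3.17]
n 6 dist 0.2717 turn 25.0
[-0.0011, 0.0453, 0.0] [0.0, 0.0, 4.17]
[0.0022, 0.0452, 0.0] [0.0, 0.0, 4.17]
[0.0055, 0.0449, 0.0] [0.0, 0.0, 4.17]
[0.0088, 0.0444, 0.0] [0.0, 0.0, 4.17]
[0.012, 0.0437, 0.0] [0.0, 0.0, 4.17]
[0.0151, 0.0427, 0.0] [0.0, 0.0, 4.17]
```

send_rows(
  moves=[
    [0,[0,0,-0.02],[0,0,0]],
    [0,[0,0,-0.04],[0,0,0]],
    [0,[0,0,-0.05],[0,0,0]],
    [0,[0,0,-0.05],[0,0,0]],
    [0,[0,0,-0.04],[0,0,0]],
    [0,[-0.03,0.036,-0.016],[0,0,3.2]],
    [0,[-0.028,0.037,-0.016],[0,0,3.2]],
    [0,[-0.026,0.039,-0.016],[0,0,3.2]],
    [0,[-0.024,0.04,-0.016],[0,0,3.2]],
    [0,[-0.021,0.042,-0.016],[0,0,3.2]],
  ],
)

```text
time: 30.12
tool_pos: [0.469, -0.1405, 0.2913]
eef_rot: [[-0.999, 0.035, 0.001], [0.035, 0.999, 0.001], [-0.001, 0.001, -1.0]]
wrist_force: [1.3, -0.9, -1.5]
finger_gap: 0.0327
grasp_force: 69.8
```

send_rows(
  moves=[
    [0,[-0.019,0.043,-0.016],[0,0,3.2]],
    [0,[-0.001,0.045,0],[0,0,4.2]],
    [0,[0.002,0.045,0],[0,0,4.2]],
    [0,[0.006,0.045,0],[0,0,4.2]],
    [0,[0.009,0.044,0],[0,0,4.2]],
    [0,[0.012,0.044,0],[0,0,4.2]],
    [0,[0.015,0.043,0],[0,0,4.2]],
    [0,[0,0,0],[0,0,0]],
    [0,[0,0,0],[0,0,0]],
  ],
)

```text
time: 31.25
tool_pos: [0.5195, 0.1698, 0.307]
eef_rot: [[-0.864, 0.504, 0.0], [0.504, 0.864, 0.0], [-0.0, 0.0, -1.0]]
wrist_force: [0.8, -0.8, -1.3]
finger_gap: 0.0332
grasp_force: 70.0
```

```bash
python3 q.py
python3 - <<'E'
from h import *
im,k=shot("wrist","w4")
E
```

```text
[ 25.805  22.876 -64.773  98.417  21.623  72.588  15.892] [0.52  0.17  0.307] 31.25 gap 0.0331597439303186 70.00588059425354
tilt 0.029170484384364943 az 44.76611171391112 y az 59.756978984274966 yz 0.0004917940999510361
```

View pics/w4.png

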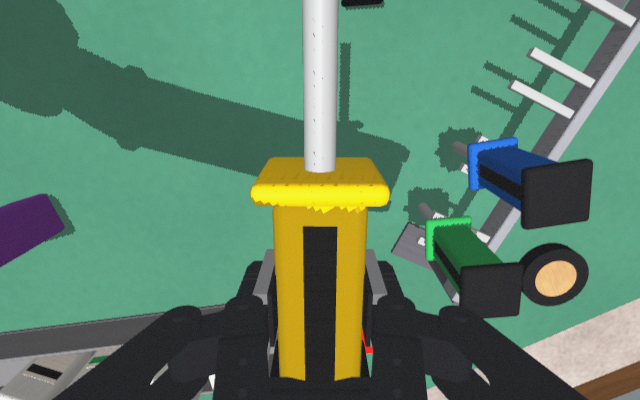

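The wrist view shows the held driver in the middle. A free prong pair is at (542,98) and (562,67), and the other free pair starts at (605,12), beyond which it is cut off. Blue and green drivers occupy the right-hand pairs.

Run:
```python
from h import *
np.set_printoptions(precision=4,suppress=True)
k=cam("wrist"); im=cv2.imread("pics/w4.png")
def go(im,k,m,roi):
    mm=np.zeros_like(m); x0,y0,x1,y1=roi; mm[y0:y1,x0:x1]=m[y0:y1,x0:x1]
    for c in blobs(mm,25):
        r=cv2.minAreaRect(c); b=cv2.boxPoints(r)
        e=[(b[i]+b[(i+1)%4])/2 for i in range(4)]
        p=[onz(k,q,.115) for q in e]; pr=(0,2) if np.linalg.norm(p[0]-p[2])>np.linalg.norm(p[1]-p[3]) else (1,3)
        a,bb=[p[i] for i in pr]
        if np.linalg.norm(a)>np.linalg.norm(bb): a,bb=bb,a
        v=bb-a; print(np.round(r[0]),np.round(r[1]),"front",a,"back",bb,"az",np.degrees(np.arctan2(v[1],v[0])).round(1),"len",np.linalg.norm(v).round(4))
print("wrist"); go(im,k,hsv(im,(0,0,195),(179,60,255)),(480,0,640,130))
t=cv2.imread("pics/top0.png"); print("top"); go(t,cam("top"),hsv(t,(0,0,130),(179,70,255)),(130,160,215,245))
```

```text
wrist
[607.  79.] [  9. 126.] front [0.6103 0.3892 0.115 ] back [0.5542 0.4693 0.115 ] az 125.0 len 0.0978
[563.  67.] [68.  9.] front [0.525  0.3817 0.115 ] back [0.5783 0.4192 0.115 ] az 35.1 len 0.0652
[542.  99.] [67.  9.] front [0.5421 0.3571 0.115 ] back [0.5954 0.3945 0.115 ] az 35.1 len 0.0651
[610.   9.] [53. 10.] front [0.5072 0.4359 0.115 ] back [0.5467 0.4639 0.115 ] az 35.4 len 0.0484
top
[176. 204.] [30. 77.] front [0.5917 0.3534 0.115 ] back [0.4797 0.5121 0.115 ] az 125.2 len 0.1943
```

Run:
```python
from h import *
plan(np.array([.42,.40,.30]),Rdown(70))
```

```text
n 6 dist 0.2518 turn 10.3
[0.0338, 0.0248, 0.0012] [0.0, 0.0, -1.72]
[0.0331, 0.0258, 0.0012] [0.0, 0.0, -1.72]
[0.0323, 0.0268, 0.0012] [0.0, 0.0, -1.72]
[0.0314, 0.0278, 0.0012] [0.0, 0.0, -1.72]
[0.0306, 0.0287, 0.0012] [0.0, 0.0, -1.72]
[0.0297, 0.0296, 0.0012] [0.0, 0.0, -1.72]
```

send_rows(
  moves=[
    [0,[0.034,0.025,0.001],[0,0,-1.7]],
    [0,[0.033,0.026,0.001],[0,0,-1.7]],
    [0,[0.032,0.027,0.001],[0,0,-1.7]],
    [0,[0.031,0.028,0.001],[0,0,-1.7]],
    [0,[0.031,0.029,0.001],[0,0,-1.7]],
    [0,[0.03,0.03,0.001],[0,0,-1.7]],
    [0,[0,0,0],[0,-10,0]],
    [0,[0,0,0],[0,-10,0]],
    [0,[0,0,0],[0,-10,0]],
    [0,[0,0,0],[0,-10,0]],
  ],
)

```text
time: 32.55
tool_pos: [0.4217, 0.4014, 0.3028]
eef_rot: [[-0.714, 0.346, 0.609], [0.266, 0.938, -0.222], [-0.648, 0.004, -0.761]]
wrist_force: [0.3, 0.0, -2.8]
finger_gap: 0.0332
grasp_force: 70.2
```

send_rows(
  moves=[
    [0,[0,0,0],[0,-10,0]],
    [0,[0,0,0],[0,-10,0]],
    [0,[0,0,0],[0,-10,0]],
    [0,[0,0,0],[0,-10,0]],
    [0,[0,0,0],[0,-10,0]],
    [0,[0,0,0],[0,0,0]],
  ],
)

```text
time: 33.3
tool_pos: [0.4204, 0.4027, 0.2991]
eef_rot: [[-0.019, 0.343, 0.939], [0.001, 0.939, -0.344], [-1.0, -0.006, -0.018]]
wrist_force: [-0.9, 0.1, -1.0]
finger_gap: 0.0327
grasp_force: 71.0
```

```bash
python3 q.py
python3 - <<'E'
from h import *
a=np.radians(15); d=np.array([np.cos(a),np.sin(a),0])
plan(np.array([.566,.3874,.29]),Rdir(d,[-d[1],d[0],0]),wmax=6,vmax=.03)
E
```

```text
[-64.249  37.784 -25.357 116.856  82.999 109.217 -64.853] [0.42  0.403 0.299] 33.3 gap 0.03268407124385749 70.9917140007019
tilt 88.95801219432975 az -20.0947351968216 y az 69.91133253481998 yz -0.005822486409105827
n 6 dist 0.1467 turn 35.1
[0.0011, 0.0059, 0.0237] [-5.85, -0.19, 0.0]
[0.0011, 0.0035, 0.0242] [-5.85, -0.19, 0.0]
[0.0012, 0.001, 0.0244] [-5.85, -0.19, 0.0]
[0.0013, -0.0015, 0.0244] [-5.85, -0.19, 0.0]
[0.0014, -0.004, 0.0241] [-5.85, -0.19, 0.0]
[0.0014, -0.0064, 0.0236] [-5.85, -0.19, 0.0]
```

send_rows(
  moves=[
    [0,[0,0.006,0.024],[-5.8,-0.2,0]],
    [0,[0,0.004,0.024],[-5.8,-0.2,0]],
    [0,[0,0.001,0.024],[-5.8,-0.2,0]],
    [0,[0,-0.002,0.024],[-5.8,-0.2,0]],
    [0,[0,-0.004,0.024],[-5.8,-0.2,0]],
    [0,[0,-0.006,0.024],[-5.8,-0.2,0]],
    [0,[0,0,0],[0,0,0]],
  ],
)

```text
time: 34.17
tool_pos: [0.5694, 0.3822, 0.3003]
eef_rot: [[0.001, -0.245, 0.969], [0.008, 0.969, 0.245], [-1.0, 0.008, 0.003]]
wrist_force: [-0.2, -0.2, -1.5]
finger_gap: 0.0331
grasp_force: 70.9
```

```bash
python3 q.py
python3 - <<'E'
from h import *
a=np.radians(15); d=np.array([np.cos(a),np.sin(a),0])
plan(np.array([.566,.3874,.285]),Rdir(d,[-d[1],d[0],0]),wmax=6,vmax=.03)
E
```

```text
[-44.911  30.569 -16.597 134.643 135.293  84.793 -73.392] [0.569 0.382 0.3  ] 34.175 gap 0.033113041332577205 70.87373614311218
tilt 90.17434020785763 az 14.187701967574675 y az 104.18906021881438 yz 0.007790548410851942
n 1 dist 0.0165 turn 0.9
[0.0154, 0.0058, -0.0021] [-0.81, 0.18, -0.45]
x 1
```

send_rows(
  moves=[
    [0,[0.015,0.006,-0.002],[-0.8,0.2,-0.4]],
    [0,[0,0,0],[0,0,0]],
    [0,[0.02,0,0],[0,0,0]],
    [0,[0.02,0,0],[0,0,0]],
    [0,[0,0,0],[0,0,0]],
  ],
)

```text
time: 34.8
tool_pos: [0.5621, 0.3933, 0.2417]
eef_rot: [[-0.004, -0.267, 0.964], [-0.003, 0.964, 0.267], [-1.0, -0.002, -0.004]]
wrist_force: [0.5, -1.1, -2.5]
finger_gap: 0.0329
grasp_force: 70.9
```

```bash
python3 q.py
python3 - <<'E'
from h import *
im,k=shot("wrist"); s,ks=shot("scene")
a=cv2.resize(s[200:320,330:530],(480,288)); b=cv2.resize(im,(320,200)); b=cv2.copyMakeBorder(b,0,88,0,0,cv2.BORDER_CONSTANT)
cv2.imwrite("pics/p5.png",np.hstack([a,b]))
E
```

```text
[-46.454  38.747 -15.867 134.449 137.265  90.725 -77.313] [0.562 0.393 0.242] 34.8 gap 0.03289124406750365 70.88716149330139
tilt 89.74271231094359 az 15.485822795486897 y az 105.48640728751153 yz -0.0022717238817133545
```

View pics/p5.png

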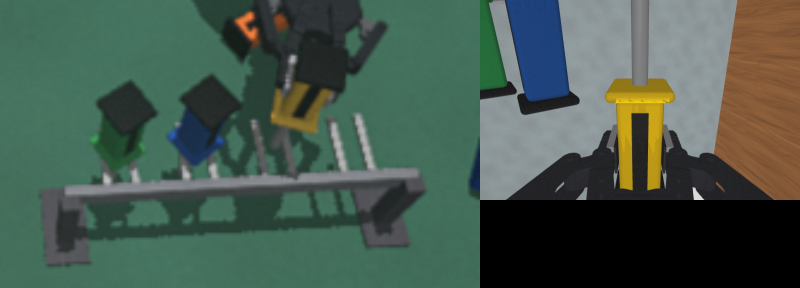

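send_rows(
  moves=[
    [0,[-0.025,0,0],[0,0,0]],
    [0,[0,0,0],[0,0,0]],
    [0,[0,0,0],[0,0,0]],
  ],
)

```text
time: 35.28
tool_pos: [0.5624, 0.3929, 0.2688]
eef_rot: [[-0.001, -0.267, 0.964], [-0.001, 0.964, 0.267], [-1.0, -0.0, -0.001]]
wrist_force: [0.8, 0.0, -1.8]
finger_gap: 0.0332
grasp_force: 71.0
```

```bash
python3 q.py
python3 - <<'E'
from h import *
np.set_printoptions(precision=4,suppress=True)
a=np.radians(15); d=np.array([np.cos(a),np.sin(a),0])
plan(np.array([.566,.3874,.265]),Rdir(d,[-d[1],d[0],0]),wmax=6,vmax=.03)
# shank axis in wrist view: offset along tool y
im,k=shot("wrist"); H=cv2.cvtColor(im,cv2.COLOR_BGR2HSV)
st=status.observe(); p=st["tool_pos"]; R=st["eef_rot"]
c=p-R[:,2]*.0116; print("axis",c)
for l in (.06,.08,.1,.12,.14): print(l,proj(k,c+np.array([0,0,-l])))
for v in (20,60,100,140):
    row=im[v,270:380].astype(int); g=H[v,270:380]; print(v,[int(i)+270 for i in np.where(np.abs(np.diff(row.sum(1)))>60)[0]])
E
```

```text
[-46.194  34.908 -16.152 134.705 136.583  87.953 -75.466] [0.562 0.393 0.269] 35.275 gap 0.03318219946561405 71.00396990776062
tilt 89.91442681175496 az 15.488376074732695 y az 105.48841753165637 yz -0.00048446118261254303
n 1 dist 0.0076 turn 0.5
[0.0038, -0.0062, 0.002] [0.49, -0.09, 0.03]
x 1
axis [0.5512 0.3897 0.2683]
0.06 [320.9449 137.1122]
0.08 [321.0443  80.143 ]
0.1 [321.1542  17.1296]
0.12 [321.2764 -52.9437]
0.14 [ 321.4132 -131.3339]
20 [301, 337, 338]
60 [302, 337]
100 [302, 336]
140 [303, 335]
```

send_rows(
  moves=[
    [0,[0,-0.006,0.002],[0.4,0,0]],
    [0,[0,0,0],[0,0,0]],
    [0,[0,0,0],[0,0,0]],
    [0,[0,0,0],[0,0,0]],
  ],
)

```text
time: 35.83
tool_pos: [0.5662, 0.3874, 0.2683]
eef_rot: [[-0.001, -0.26, 0.966], [-0.002, 0.966, 0.26], [-1.0, -0.001, -0.002]]
wrist_force: [0.5, -0.7, -1.1]
finger_gap: 0.033
grasp_force: 71.0
```

Exactly on target. Descend toward z = 0.172.

send_rows(
  moves=[
    [0,[0.02,0,0],[0,0,0]],
    [0,[0.015,0,0],[0,0,0]],
    [0,[0.015,0,0],[0,0,0]],
    [0,[0.015,0,0],[0,0,0]],
    [0,[0.015,0,0],[0,0,0]],
    [0,[0.01,0,0],[0,0,0]],
    [0,[0.004,0,0],[0,0,0]],
    [0,[0,0,0],[0,0,0]],
  ],
)

```text
time: 36.83
tool_pos: [0.5661, 0.3872, 0.1745]
eef_rot: [[-0.001, -0.26, 0.966], [-0.002, 0.966, 0.26], [-1.0, -0.001, -0.002]]
wrist_force: [-0.4, 0.0, -2.0]
finger_gap: 0.0333
grasp_force: 71.0
```

send_rows(
  moves=[
    [0,[0.003,0,0],[0,0,0]],
    [0,[0.003,0,0],[0,0,0]],
    [0,[0.002,0,0],[0,0,0]],
    [0,[0,0,0],[0,0,0]],
  ],
)

```text
time: 37.33
tool_pos: [0.5661, 0.3871, 0.1664]
eef_rot: [[-0.001, -0.26, 0.966], [-0.002, 0.966, 0.26], [-1.0, -0.001, -0.002]]
wrist_force: [-0.6, 0.0, -1.7]
finger_gap: 0.0331
grasp_force: 71.0
```

send_rows(
  moves=[
    [0,[0.002,0,0],[0,0,0]],
    [0,[0.0015,0,0],[0,0,0]],
    [0,[0,0,0],[0,0,0]],
  ],
)

```text
time: 37.7
tool_pos: [0.5662, 0.3872, 0.1637]
eef_rot: [[0.0, -0.259, 0.966], [-0.001, 0.966, 0.259], [-1.0, -0.001, 0.0]]
wrist_force: [-1.8, -1.2, 3.3]
finger_gap: 0.0329
grasp_force: 71.3
```

send_rows(
  moves=[
    [58,[0,0,0],[0,0,0]],
    [58,[0,0,0],[0,0,0]],
    [58,[0,0,0],[0,0,0]],
    [58,[0,0,0],[0,0,0]],
    [58,[0,0,0],[0,0,0]],
    [58,[0,0,-0.015],[0,0,0]],
    [58,[0,0,-0.015],[0,0,0]],
    [58,[0,0,-0.015],[0,0,0]],
    [58,[0,0,0],[0,0,0]],
  ],
)

```text
time: 38.83
tool_pos: [0.5212, 0.3758, 0.1624]
eef_rot: [[-0.003, -0.262, 0.965], [-0.003, 0.965, 0.262], [-1.0, -0.002, -0.004]]
wrist_force: [-0.7, 0.8, -0.2]
finger_gap: 0.0499
grasp_force: 0.0
```

```bash
python3 q.py
```

```text
[-48.798  51.074 -17.375 136.767 135.069 103.875 -84.94 ] [0.521 0.376 0.162] 38.825 gap 0.049873317305349225 0.0
tilt 89.79666266452728 az 15.164664694823257 y az 105.16503524482235 yz -0.0018223304996534294
```

send_rows(
  moves=[
    [58,[-0.03,0,0],[0,0,0]],
    [58,[-0.04,0,0],[0,0,0]],
    [58,[-0.04,0,0],[8,0,0]],
    [58,[-0.03,0,-0.02],[10,0,0]],
    [58,[0,0,-0.02],[10,0,0]],
    [58,[0,0,-0.02],[10,0,0]],
    [100,[0,0,0],[0,10,0]],
    [100,[0,0,0],[0,10,0]],
    [100,[0,0,0],[0,10,0]],
    [100,[0,0,0],[0,10,0]],
  ],
)

```text
time: 40.08
tool_pos: [0.463, 0.3793, 0.3036]
eef_rot: [[-0.597, 0.388, 0.702], [0.251, 0.921, -0.297], [-0.762, -0.001, -0.647]]
wrist_force: [0.3, -0.2, -0.7]
finger_gap: 0.0853
grasp_force: 0.0
```

```bash
python3 q.py;  python3 - <<'E'
from h import *
plan(np.array([.37,.305,.30]),Rdown(65))
E
```

```text
[-41.491  20.25  -35.457 109.572  62.493  78.542 -37.105] [0.463 0.379 0.304] 40.075 gap 0.08525015809887927 0.0
tilt 49.675304837640375 az -22.894367666583086 y az 67.14375799497198 yz -0.00078394882509171
n 5 dist 0.1191 turn 49.7
[0.0079, -0.0209, -0.0082] [0.18, 9.93, 0.41]
[0.0091, -0.021, -0.0066] [0.18, 9.93, 0.41]
[0.0099, -0.0211, -0.0049] [0.18, 9.93, 0.41]
[0.0105, -0.0212, -0.0031] [0.18, 9.93, 0.41]
[0.0107, -0.0212, -0.0012] [0.18, 9.93, 0.41]
```

send_rows(
  moves=[
    [100,[0.008,-0.021,-0.008],[0.2,9.9,0.4]],
    [100,[0.009,-0.021,-0.007],[0.2,9.9,0.4]],
    [100,[0.01,-0.021,-0.005],[0.2,9.9,0.4]],
    [100,[0.01,-0.021,-0.003],[0.2,9.9,0.4]],
    [100,[0.011,-0.021,-0.001],[0.2,9.9,0.4]],
    [100,[0,0,0],[0,0,0]],
    [100,[0,0,0],[0,0,0]],
  ],
)

```text
time: 40.95
tool_pos: [0.3704, 0.3053, 0.2992]
eef_rot: [[-0.906, 0.424, 0.008], [0.424, 0.906, -0.007], [-0.011, -0.003, -1.0]]
wrist_force: [0.4, 0.7, 0.1]
finger_gap: 0.0856
grasp_force: 0.0
```

```bash
python3 q.py;  python3 - <<'E'
from h import *
im,k=shot("wrist","w5"); driver(im,k,(5,130,60),(19,255,255))
s,_=shot("scene"); t,_=shot("top")
cv2.imwrite("pics/p6.png",np.hstack([cv2.resize(im,(400,250)),cv2.resize(s[50:350,100:580],(400,250))]))
E
```

```text
[-11.709   8.19  -38.85  107.996   6.316  65.765  12.051] [0.37  0.305 0.299] 40.95 gap 0.08555777443838816 0.0
tilt 0.6311242704833633 az -41.98268230515758 y az 64.92627001239573 yz -0.0032039016559861798
driver [324. 132.] [0.3543 0.3172 0.04  ] len 0.0954 az -24.8
```

View pics/p6.png

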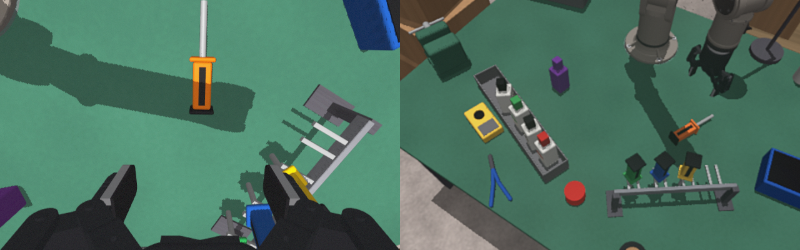

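The yellow driver hangs beside the blue one, all bottles stand, and the one orange driver lies at wrist pixel (324,132). Measure the outer pair and grip orange.

Run:
```python
from h import *
np.set_printoptions(precision=4,suppress=True)
k=cam("wrist"); im=cv2.imread("pics/w5.png")
m=hsv(im,(0,0,195),(179,60,255)); m[:, :440]=0; m[300:]=0
for c in blobs(m,60):
    r=cv2.minAreaRect(c); b=cv2.boxPoints(r); p=[onz(k,(b[i]+b[(i+1)%4])/2,.115) for i in range(4)]
    a,bb=(p[0],p[2]) if np.linalg.norm(p[0]-p[2])>np.linalg.norm(p[1]-p[3]) else (p[1],p[3])
    if np.linalg.norm(a)>np.linalg.norm(bb): a,bb=bb,a
    v=bb-a; print(np.round(r[0]),"front",a,"back",bb,"az",np.degrees(np.arctan2(v[1],v[0])).round(1),"len",np.linalg.norm(v).round(4))
```

```text
[529. 214.] front [0.4738 0.454  0.115 ] back [0.5264 0.4911 0.115 ] az 35.2 len 0.0643
[509. 238.] front [0.4911 0.4295 0.115 ] back [0.5438 0.4666 0.115 ] az 35.1 len 0.0645
```

send_rows(
  moves=[
    [100,[0.0156,0.004,0.05],[0,0.6,0]],
    [100,[0,0,0.05],[0,0,0]],
    [100,[0,0,0.05],[0,0,0]],
    [100,[0,0,0.05],[0,0,0]],
    [100,[0,0,0.05],[0,0,0]],
    [100,[0,0,0.025],[0,0,0]],
    [100,[0,0,0.013],[0,0,0]],
    [100,[0,0,0],[0,0,0]],
    [100,[0,0,0],[0,0,0]],
  ],
)

```text
time: 42.22
tool_pos: [0.3581, 0.3155, 0.0122]
eef_rot: [[-0.906, 0.424, -0.002], [0.424, 0.906, -0.0], [0.002, -0.001, -1.0]]
wrist_force: [-0.4, 0.3, 0.2]
finger_gap: 0.0853
grasp_force: 0.0
```

send_rows(
  moves=[
    [0,[0,0,0],[0,0,0]],
    [0,[0,0,0],[0,0,0]],
    [0,[0,0,0],[0,0,0]],
    [0,[0,0,0],[0,0,0]],
    [0,[0,0,0],[0,0,0]],
    [0,[0,0,0],[0,0,0]],
    [0,[0,0,0],[0,0,0]],
    [0,[0,0,0],[0,0,0]],
  ],
)

```text
time: 43.22
tool_pos: [0.3581, 0.3148, 0.0119]
eef_rot: [[-0.905, 0.425, -0.002], [0.425, 0.905, -0.001], [0.002, -0.002, -1.0]]
wrist_force: [0.0, -0.2, 6.4]
finger_gap: 0.0329
grasp_force: 69.5
```

```bash
python3 q.py;  python3 - <<'E'
from h import *
st=status.observe(); st["tool_pos"]=st["tool_pos"]+[0,0,.24]
plan(np.array([.40,.40,.30]),Rdown(60),st)
E
```

```text
[-24.942  31.771 -29.046 122.889  28.638  32.08  -10.225] [0.358 0.315 0.012] 43.225 gap 0.03293113147815796 69.52592968940735
tilt 0.1477844292226976 az -155.547521501445 y az 64.85592439873275 yz -0.0019641547213295647
n 3 dist 0.1064 turn 4.9
[-0.0006, 0.0316, -0.0161] [-0.04, -0.03, 1.62]
[0.0003, 0.0316, -0.0161] [-0.04, -0.03, 1.62]
[0.0012, 0.0316, -0.0161] [-0.04, -0.03, 1.62]
```

send_rows(
  moves=[
    [0,[0,0,-0.02],[0,0,0]],
    [0,[0,0,-0.05],[0,0,0]],
    [0,[0,0,-0.06],[0,0,0]],
    [0,[0,0,-0.06],[0,0,0]],
    [0,[0,0,-0.05],[0,0,0]],
    [0,[0,0.032,-0.016],[0,0,1.6]],
    [0,[0,0.032,-0.016],[0,0,1.6]],
    [0,[0,0.032,-0.016],[0,0,1.6]],
    [0,[0,0,0],[0,-10,0]],
    [0,[0,0,0],[0,-10,0]],
  ],
)

```text
time: 44.48
tool_pos: [0.4023, 0.4008, 0.2993]
eef_rot: [[-0.813, 0.5, 0.298], [0.469, 0.866, -0.174], [-0.345, -0.001, -0.939]]
wrist_force: [-0.3, 0.2, -2.5]
finger_gap: 0.0328
grasp_force: 69.9
```

send_rows(
  moves=[
    [0,[0,0,0],[0,-10,0]],
    [0,[0,0,0],[0,-10,0]],
    [0,[0,0,0],[0,-10,0]],
    [0,[0,0,0],[0,-10,0]],
    [0,[0,0,0],[0,-10,0]],
    [0,[0,0,0],[0,-10,0]],
    [0,[0,0,0],[0,-10,0]],
    [0,[0,0,0],[0,0,0]],
    [0,[0,0,0],[0,0,0]],
  ],
)

```text
time: 45.6
tool_pos: [0.4016, 0.4012, 0.2991]
eef_rot: [[-0.006, 0.498, 0.867], [0.001, 0.867, -0.498], [-1.0, -0.002, -0.006]]
wrist_force: [0.0, -0.1, -1.3]
finger_gap: 0.0331
grasp_force: 70.1
```

```bash
python3 q.py
python3 - <<'E'
from h import *
a=np.radians(20); d=np.array([np.cos(a),np.sin(a),0])
plan(np.array([.5048,.4553,.295])+.0115*d,Rdir(d,[-d[1],d[0],0]),wmax=6,vmax=.03)
E
```

```text
[-73.302  39.268 -14.418 110.789  72.432 109.288 -64.09 ] [0.402 0.401 0.299] 45.6 gap 0.033090769593716374 70.08302092552185
tilt 89.65848973805562 az -29.89384196626212 y az 60.106887020992 yz -0.002134568244602251
n 9 dist 0.128 turn 49.9
[0.0004, 0.0119, 0.0078] [-5.54, -0.04, -0.0]
[0.0004, 0.0111, 0.0089] [-5.54, -0.04, -0.0]
[0.0004, 0.0102, 0.0099] [-5.54, -0.04, -0.0]
[0.0004, 0.0092, 0.0109] [-5.54, -0.04, -0.0]
[0.0004, 0.0081, 0.0117] [-5.54, -0.04, -0.0]
[0.0004, 0.0069, 0.0124] [-5.54, -0.04, -0.0]
[0.0004, 0.0057, 0.013] [-5.54, -0.04, -0.0]
[0.0004, 0.0044, 0.0135] [-5.54, -0.04, -0.0]
[0.0004, 0.0031, 0.0139] [-5.54, -0.04, -0.0]
```

send_rows(
  moves=[
    [0,[0,0.012,0.008],[-5.5,0,0]],
    [0,[0,0.011,0.009],[-5.5,0,0]],
    [0,[0,0.01,0.01],[-5.5,0,0]],
    [0,[0,0.009,0.011],[-5.5,0,0]],
    [0,[0,0.008,0.012],[-5.5,0,0]],
    [0,[0,0.007,0.012],[-5.5,0,0]],
    [0,[0,0.006,0.013],[-5.5,0,0]],
    [0,[0,0.004,0.0135],[-5.5,0,0]],
    [0,[0,0.003,0.014],[-5.5,0,0]],
    [0,[0,0,0],[0,0,0]],
  ],
)

```text
time: 46.85
tool_pos: [0.5189, 0.4544, 0.3007]
eef_rot: [[-0.003, -0.329, 0.944], [0.002, 0.944, 0.329], [-1.0, 0.002, -0.002]]
wrist_force: [0.7, -0.7, -1.5]
finger_gap: 0.0328
grasp_force: 70.1
```

send_rows(
  moves=[
    [0,[0,0,0],[0,0,0]],
    [0,[0,0,0],[0,0,0]],
  ],
)

```text
time: 47.1
tool_pos: [0.5157, 0.4587, 0.299]
eef_rot: [[-0.004, -0.336, 0.942], [0.0, 0.942, 0.336], [-1.0, 0.002, -0.003]]
wrist_force: [-0.8, 0.4, -1.8]
finger_gap: 0.0329
grasp_force: 70.1
```

```bash
python3 q.py
python3 - <<'E'
from h import *
np.set_printoptions(precision=4,suppress=True)
a=np.radians(20); d=np.array([np.cos(a),np.sin(a),0])
plan(np.array([.5048,.4553,.285])+.0115*d,Rdir(d,[-d[1],d[0],0]),wmax=6,vmax=.03)
# prong tips in the scene view, z=.115
ks=cam("scene"); im,_=shot("scene"); m=hsv(im,(0,0,140),(179,60,255)); m[:, :440]=0; m[300:]=0; m[:235]=0
for p in ([.4738,.454,.115],[.4911,.4295,.115],[.5037,.4567,.115],[.5059,.4539,.115]): print(proj(ks,p))
for c in blobs(m,20): r=cv2.minAreaRect(c); print(r)
w,kw=shot("wrist")
for v in (20,60,100,140): print(v,[int(i)+270 for i in np.where(np.abs(np.diff(w[v,270:380].astype(int).sum(1)))>60)[0]])
E
```

```text
[-60.182  30.41   -9.149 133.493 131.133  82.368 -74.714] [0.516 0.459 0.299] 47.1 gap 0.03290045333872823 70.05606293678284
tilt 89.80554695333208 az 19.61389169066318 y az 109.613592745535 yz 0.001537356355463897
n 1 dist 0.014 turn 0.4
[0.014, 0.0006, 0.0001] [-0.39, -0.19, -0.09]
x 1
[479.2193 247.4192]
[468.0561 248.0241]
[476.002  256.7771]
[474.6781 256.9148]
((619.60009765625, 259.3000183105469), (23.702320098876953, 14.310833930969238), 26.56505012512207)
((457.2913513183594, 271.4534912109375), (7.6338629722595215, 35.05704879760742), 86.633544921875)
20 [305, 341]
60 [305, 340]
100 [305, 339]
140 [305, 338]
```

send_rows(
  moves=[
    [0,[0.02,0,0],[0,0,0]],
    [0,[0.015,0,0],[0,0,0]],
    [0,[0.01,0,0],[0,0,0]],
    [0,[0.01,0,0],[0,0,0]],
    [0,[0,0,0],[0,0,0]],
    [0,[0,0,0],[0,0,0]],
  ],
)

```text
time: 47.95
tool_pos: [0.5163, 0.4575, 0.2437]
eef_rot: [[-0.003, -0.335, 0.942], [-0.001, 0.942, 0.335], [-1.0, -0.0, -0.003]]
wrist_force: [-0.3, -0.2, -2.0]
finger_gap: 0.033
grasp_force: 70.1
```

send_rows(
  moves=[
    [0,[0.015,0.001,0],[0,0,0]],
    [0,[0.015,0,0],[0,0,0]],
    [0,[0.015,0,0],[0,0,0]],
    [0,[0.012,0,0],[0,0,0]],
    [0,[0.008,0,0],[0,0,0]],
    [0,[0.005,0,0],[0,0,0]],
    [0,[0.003,0,0],[0,0,0]],
    [0,[0,0,0],[0,0,0]],
  ],
)

```text
time: 48.95
tool_pos: [0.5157, 0.4583, 0.1705]
eef_rot: [[-0.003, -0.335, 0.942], [-0.002, 0.942, 0.335], [-1.0, -0.0, -0.004]]
wrist_force: [0.3, -1.0, -2.5]
finger_gap: 0.033
grasp_force: 70.1
```

send_rows(
  moves=[
    [0,[0.003,0,0],[0,0,0]],
    [0,[0.002,0,0],[0,0,0]],
    [0,[0.001,0,0],[0,0,0]],
    [0,[0,0,0],[0,0,0]],
  ],
)

```text
time: 49.45
tool_pos: [0.5157, 0.4584, 0.165]
eef_rot: [[-0.002, -0.335, 0.942], [-0.001, 0.942, 0.335], [-1.0, -0.0, -0.002]]
wrist_force: [-0.7, -0.4, 1.7]
finger_gap: 0.0332
grasp_force: 70.4
```

Contact. I'll release, retreat and lift.

send_rows(
  moves=[
    [58,[0,0,0],[0,0,0]],
    [58,[0,0,0],[0,0,0]],
    [58,[0,0,0],[0,0,0]],
    [58,[0,0,0],[0,0,0]],
    [58,[0,0,0],[0,0,0]],
    [58,[0,0,-0.015],[0,0,0]],
    [58,[0,0,-0.015],[0,0,0]],
    [58,[0,0,-0.015],[0,0,0]],
    [58,[0,0,0],[0,0,0]],
  ],
)

```text
time: 50.58
tool_pos: [0.4717, 0.4435, 0.1641]
eef_rot: [[-0.005, -0.337, 0.941], [-0.003, 0.941, 0.337], [-1.0, -0.001, -0.005]]
wrist_force: [0.1, 0.3, -0.0]
finger_gap: 0.0497
grasp_force: 0.0
```

send_rows(
  moves=[
    [58,[-0.03,0,0],[0,0,0]],
    [58,[-0.04,0,0],[0,0,0]],
    [58,[-0.04,0,0],[8,0,0]],
    [58,[-0.03,0,-0.02],[10,0,0]],
    [58,[0,0,-0.02],[10,0,0]],
    [58,[0,0,-0.02],[10,0,0]],
    [58,[0,0,0],[0,10,0]],
    [58,[0,0,0],[0,10,0]],
    [58,[0,0,0],[0,0,0]],
    [58,[0,0,0],[0,0,0]],
  ],
)

```text
time: 51.82
tool_pos: [0.4146, 0.4411, 0.3048]
eef_rot: [[-0.326, 0.317, 0.891], [0.106, 0.949, -0.298], [-0.939, -0.003, -0.343]]
wrist_force: [-0.8, -0.5, -0.1]
finger_gap: 0.0495
grasp_force: 0.0
```

```bash
python3 q.py
python3 - <<'E'
from h import *
np.set_printoptions(precision=4,suppress=True)
s,_=shot("scene"); t,kt=shot("top")
cv2.imwrite("pics/p7.png",np.vstack([cv2.resize(s[100:320,170:560],(798,290) if 0 else (532,300)),cv2.resize(t[80:350,120:560],(532,300) if 0 else (532,299))]))
E
```

```text
[-66.383  27.777 -21.712 111.614  72.915  91.279 -51.435] [0.415 0.441 0.305] 51.825 gap 0.049504309314302004 0.0
tilt 69.92521826550987 az -18.524226551257893 y az 71.5391825507097 yz -0.003028308237151457
```

View pics/p7.png

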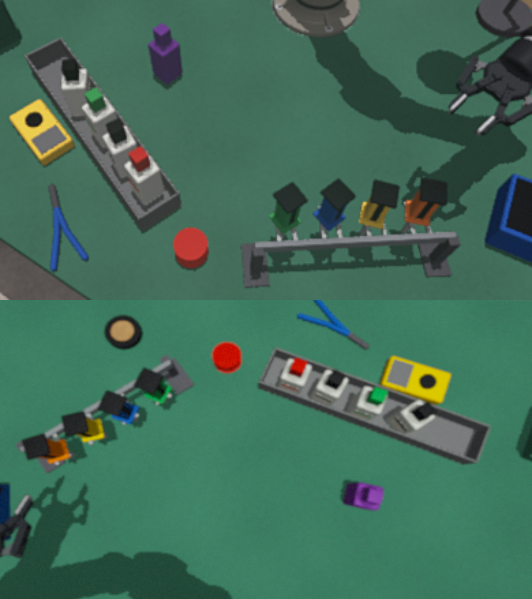

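The lane holds four upright bottles: red, black, green, black (top view from (296,370) to (424,412)). All four drivers hang on the rack (scene view: green 289, blue 335, yellow 380, orange 427). The spool, meter and purple bottle have not moved.

```bash
python3 -c "
from rig import workorder
print(workorder.finish_job())"
```

```text
the job is handed in; nothing more can be done
None
```

I handed the job in: the final pictures show the red and green bottles upright in the lane beside the two already there, and the yellow and orange drivers hanging in the two free prong pairs; spool, meter and purple bottle were left alone.

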